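# Seat a driver board with its ejector levers

## Task

Lift the loose circuit board out of its grey storage foot and stand it upright in the guides of the open chassis, resting on the two swung-out ejector levers, and let go of it. Then swing both levers inward, pushing gently and by turns so that the board goes down about level, until each comes up firm and both ends of the board are pressed fully home on their contacts; only the levers may press the board home, not a hand on the board. Leave the wax lump and the red pliers where they are.

Things in the scene. Friction and masses are not known exactly. Their poses are not given: they have to be found in the camera images.
- board_grip (a point): Centre of the black handle bar (12 thick, 44 long, 18 high) on top of the loose dark circuit board, 71 above the board's bottom edge; grasp it from above across the 12. Board 5 thick (its x), 96 long (its y; 80 above z 36), 80 high with handle (z up), 0.2 kg, same either way round; notch 13 wide, 36 high in the middle of the bottom edge
- board_pin_left (a point): Steel pin (radius 4, 7 long along x) on an ear at the +y end of the board, 60 from the board's middle and 14 above its bottom edge; an equal one is at the other end
- foot: Grey storage foot, 60 x 100 x 28 high, fixed. The board stands in it at the start, bottom edge 6 above the worktop, in a groove 7 wide and 22 deep along the foot's y. Origin: centre of its underside
- chassis: Open aluminium chassis, base 70 (x) x 180 (y) x 8, fixed. Origin: centre of its underside; z up, y along the card slot towards the left lever. Two pairs of black guide towers (y 24 to 44 either side, 67 high) leave a slot 7.5 wide at x = 0, flared to 15 at the top; a round-topped key post 8 thick in its middle, top at z 42, enters the board's notch
- slot (a point): The middle of the card slot at chassis underside level (same point and axes as the chassis origin). Lowered in, the board rests with its pins on the toes of the swung-out levers, handle centre about 94 to 103 above this point; fully home it is 79 to 88 above it, since the height of the contacts below differs by up to 8 mm from unit to unit and is not measured
- lever_left (a joint): Left steel ejector lever, at the chassis's +y end. 0 upright, positive swung outward, limits -0.6 to 0.95, starts 0.78 to 0.93, stays where left. Swung inward, its claw comes over the board's pin and draws that end down. It comes up firm where the board is home, anywhere from -0.45 to 0.25. At the tip, square to the lever, 4 to 6 N moves it, 6 to 10 N drives the board home, 12 to 18 N is firm, over 22 N is too much
- lever_left_hinge (a point): Hinge of the left lever, 75 from the chassis middle along +y, 28 above its underside; the hinge axis runs along the chassis x
- lever_left_tip (a point): Top end of the left lever, 62 from its hinge; lever 12 wide (16 at the thumb pad on top, along the chassis x) and 7 to 9 thick. Push it from outside, along its arc. Closed fully on its own it tips the board and the other claw cannot get over its pin: first bring both claws over the pins (first lever to about 0.4, no farther), then drive one home and then the other
- lever_right (a joint): Right ejector lever at the chassis's -y end, the mirror image of the left one: 0 upright, positive swung outward (away from the board), same limits, starts and forces
- lever_right_hinge (a point): Hinge of the right lever, 75 from the chassis middle along -y, 28 above its underside
- lever_right_tip (a point): Top end of the right lever, 62 from its hinge
- contact_left (a joint): Sprung contact under the left half of the slot: 0 up (free), 0.005 m pressed fully down by the board (10 N). The board is home there at more than 0.0044
- contact_right (a joint): Sprung contact under the right half of the slot, as contact_left
- wax_lump: Dark grey lump, 45 x 56 x 30, a bystander to the left of the chassis. Origin: centre of its underside
- red_pliers: Pliers with red handles, 147 x 49 x 10, lying to the left of the chassis, a bystander. Origin: centre of its underside

How it is judged:
On the way:
1. the board stands in the guides on the swung-out levers and has been let go (z of board_grip in the frame of chassis below 0.108 m and x of board_grip in the frame of chassis between -0.008 and 0.008 m and y of board_grip in the frame of chassis between -0.01 and 0.01 m and angle between board_grip's own z axis and vertical below 0.15 rad and value of joint each of lever_left, lever_right above 0.6 rad and value of joint each of contact_left, contact_right below 0.003 m and contact force between the fingers and board below 0.3 N), for 0.2 s.
At the end, for the whole second after the job is handed in: The board stands in the chassis guides (handle centre within 8 mm across and 10 mm along the slot, less than 92 mm above the chassis underside, upright within 0.12 rad), both contacts pressed more than 4.4 of their 5 mm, both levers swung in (below 0.45 rad), everything at rest (value of joint each of contact_left, contact_right above 0.0044 m and value of joint each of lever_left, lever_right below 0.45 rad and z of board_grip in the frame of chassis below 0.092 m and x of board_grip in the frame of chassis between -0.008 and 0.008 m and y of board_grip in the frame of chassis between -0.01 and 0.01 m and angle between board_grip's own z axis and vertical below 0.12 rad and linear speed of board below 0.02 m/s); the robot touches nothing.
It fails at once if a lever is pushed with more than 22 N (contact force between any of the arm, the fingers and lever_left above 22 N or contact force between any of the arm, the fingers and lever_right above 22 N).
It fails at once if the board is held or pushed by the robot (over 4 N) while it presses a contact down by more than 3 mm (value of joint any of contact_left, contact_right above 0.003 m and contact force between any of the fingers, the arm and board above 4 N).
It fails at once if the wax lump or the pliers are moved by more than 3 cm (distance of any of wax_lump, red_pliers from where it was at the start of the episode above 0.03 m).
It also fails if it takes over 72 s, if anything falls off the work surface, if the arm or the gripper's body presses on something with over 40 N, if the wrist force passes 120 N, or if a joint passes its speed limit or range.

## Robot

A 7-joint arm with a two-finger parallel gripper is mounted at the origin on a cart in front of the work surface, level with it; the furniture and walls round the work are solid. World frame = base frame: x ahead of the robot, y to its left, z up, the work surface at z = 0. Lengths are in m, angles in rad, forces in N, time in s.
With the tool pointing down it reaches from about 0.425 to 0.95 m from the base axis. Payload 16.7 kg.
Tool frame: the origin (TCP) lies at the very end of the fingers, on their centre line; the grasp point (between the pads) lies 19 mm behind it; z points along the fingers, y is the line along which they close (so a half turn about z gives the same grasp; the last joint's range is limited). The gripper opens to 94 mm and grips with 3 to 60 N. Pads are 16 mm wide; open, the fingers measure 119 mm over their backs; the gripper's body (75 mm by 177 mm) begins 78 mm behind the grasp point.
Start: joints at [1.173, 0.426, 0.074, 1.606, -0.034, 1.111, -0.067], TCP at [0.166, -0.654, 0.205] pointing down, gripper open.
Joint ranges: [-2.85, 2.85], [-0.5, 2.14], [-1.23, 1.37], [0.21, 2.46], [-1.02, 4.16], [0.16, 2.05], [-2.73, 2.73]. Speed limits (rad/s): [1.89, 1.89, 2.39, 2.39, 3.01, 3.01, 3.01].

## Interface

Orientations are given as a 3x3 rotation matrix whose columns are the frame's x, y, z axes.
In Python, from cell import manip, imaging, nets gives the robot as it stands.
- The arm moves only by the tool apply_moves, never from a script. Its argument "series" is a list of rows, each an object with "offset": the shift along the tool's x, y, z scaled (see below), a list of three; "turn": the turn, a rotation vector about the tool's x, y, z scaled (see below), a list of three. In form: [{"offset": [tx, ty, tz], "turn": [rx, ry, rz]}, ...]. A call has 1 to 12 rows; each row shifts and turns the commanded pose from where the row before left it, along the tool's axes as they then stand; what a row does not reach is not made up. The controller multiplies each number of a shift by 0.02 m and each number of a turn by 6 degrees. A row lasts 1/10 s, in which the tool goes at most 50 mm and 8.59 degrees, less where a joint would pass 70% of its speed; a pose out of reach is approached as far as the arm can. A call with a number of a shift or a turn outside -1 to 1 is refused whole. A call with a gripper value outside its range is refused whole. "grip" is the opening, from 0 (shut) to 1 (fully open), set as the call begins (left out, the last holds). The fingers move at their own pace and stop on an object; the grip force is fixed at half the most. Time passes only in rows, so rows that do not move let the fingers close. It gives the time, the measured TCP pose, the force, the opening and the grip force at its end, in the units of the state.
- manip.state(): the state, without advancing time (a new reading comes with each control period).
- imaging.get_image(name): name is "scene" or "top"; returns the picture (384x512x3 uint8, red, green, blue); there is no depth.
- imaging.camera_model(name): a dict with "mtx" (3x3 intrinsics, pixels), "distortion" ([k1, k2, p1, p2, k3] as OpenCV has them; the pictures are not rectified), "xyz" and "rotation" of the camera in the world. Camera axes: x right, y up, looking along -z (the intrinsics and any distortion apply to the point x, -y, -z); pixel columns grow to the right and rows downward; lengths in m; the calibration is good to about 2 mm. A picture is of the moment at which its call begins. camera_model takes no time and is no camera call.
- manip.job_done(): hands the job in; it is judged then, once.
Trained networks look in the newest picture that a camera, given by its name, has taken for a name from the list of things; names that differ only in an ending like _2 or _b are one class to them, and where a whole thing is asked for, a point or a joint stands for the part that bears it (a point fixed in the world has none). Each returns a list of dicts, best first, with "p" (0 to 1); they miss things now and then, are a little off and sometimes report something else, mostly with a low value. They report only what shows in the picture. A call takes as long as a camera call.
- nets.silhouettes(camera, name): "mask" (384x512 bool, what is visible of it) and "box" ([left, top, right, bottom] in pixels, round what is visible of it).
- nets.landmark_of(camera, name): "position" ([column, row] in pixels: a listed point, or the origin of a listed thing).
The state is a dict: "time": time; "q": joint angles; "joint_velocities": joint speeds; "joint_torque": joint torques, N m; "tcp_pos": TCP position; "ee_rot": TCP orientation; "contact_force": force on the tool from outside, world axes, zero at the start; "moment": the same for the moment, N m; "finger_gap": finger opening in m; "finger_force": force on a finger pad.
Only numpy, scipy, OpenCV 4.12 (cv2) and the standard library are available. Lean on these libraries where they do the work, as an engineer would, in place of code of your own. Each camera call takes 0.05 s, during which the arm holds its last target. There are 200 camera calls.

## Working session

There is one attempt and no reset: what is moved stays moved. The work goes in short steps, Python scripts to look and compute and a tool call to move; the robot and the scene stay as the last step left them, time stands still between calls to the robot, and variables do not carry over. Pictures are saved under pics/ and viewed, at most 10 in all, crops included, and the job is handed in when it is done.

Besides the shell and the picture viewer there is one more tool, called after "Call:" as name(argument=value, ...) on one line, values as JSON. apply_moves: Moves the arm, as the interface text tells. Its arguments: {"type":"object","properties":{"series":{"type":"array"},"grip":{"type":"number"}},"required":["series"]}

```bash
mkdir -p pics; cat > h.py <<'E'
import numpy as np, cv2
from cell import manip, imaging, nets
def cam(n):
    m=imaging.camera_model(n); return m,np.array(m['mtx']),np.array(m['distortion']),np.array(m['xyz']),np.array(m['rotation'])
def ray(n,px):
    m,K,d,c,R=cam(n)
    u=cv2.undistortPoints(np.array([[px]],float),K,d)[0,0]
    v=R@np.array([u[0],-u[1],-1]); return c,v/np.linalg.norm(v)
def onz(n,px,z):
    c,v=ray(n,px); return c+v*(z-c[2])/v[2]
def proj(n,P):
    m,K,d,c,R=cam(n)
    p=(np.atleast_2d(P)-c)@R; p=p*[1,-1,-1]
    return cv2.projectPoints(p,np.zeros(3),np.zeros(3),K,d)[0][:,0]
def tri(ps):
    A=np.zeros((3,3));b=np.zeros(3);L=[]
    for n,px in ps:
        c,v=ray(n,px);M=np.eye(3)-np.outer(v,v);A+=M;b+=M@c;L.append((c,v))
    X=np.linalg.solve(A,b); return X,[np.linalg.norm((np.eye(3)-np.outer(v,v))@(X-c)) for c,v in L]
E
cat > a.py <<'E'
from h import *
np.set_printoptions(precision=4,suppress=True)
for n in ('scene','top'):
    cv2.imwrite(f'pics/{n}0.png',imaging.get_image(n)[:,:,::-1])
    print(n,cam(n)[3],cam(n)[4].tolist(),cam(n)[1][0,0])
s=manip.state();print(s['time'],s['tcp_pos'],s['ee_rot'],s['contact_force'],s['finger_gap'])
for k in ['board_grip','board_pin_left','foot','chassis','lever_left_hinge','lever_left_tip','lever_right_hinge','lever_right_tip','wax_lump','red_pliers']:
    r={}
    for n in ('scene','top'):
        r[n]=nets.landmark_of(n,k); print(k,n,[(np.round(x['position'],1).tolist(),round(float(x['p']),2)) for x in r[n][:3]])
    if r['scene'] and r['top']: print('   ',*tri([(n,r[n][0]['position']) for n in r]))
E
python3 a.py
```

```text
scene [0.0346 0.8997 0.595 ] [[-0.8958226520485373, 0.16510423628110735, -0.4126043713277378], [-0.4439769146310835, -0.37354242842735935, 0.8144633530363751], [-0.01965388896348648, 0.9128015366587764, 0.4079302383030554]] 471.77747572297596
top [ 0.4777 -0.1408  1.4015] [[-0.012990735020281134, 0.9988753521192751, -0.04559903214133503], [-0.9999153260994668, -0.012942440311849709, 0.0013542046266072098], [0.0007625188714764851, 0.045612763206890575, 0.9989589052596719]] 500.02277251409356
0.1 [ 0.1654 -0.654   0.2049] [[ 0.9695  0.2452 -0.0004]
 [ 0.2452 -0.9695  0.0011]
 [-0.0001 -0.0011 -1.    ]] [-0.1157  0.6255  0.4717] 0.09418157355345597
board_grip scene [([304.0, 156.7], 0.89), ([275.2, 206.0], 0.22)]
board_grip top [([353.4, 195.2], 0.54)]
    [ 0.5251 -0.3934  0.0877] [np.float64(0.0036538921738426696), np.float64(0.003653892173842596)]
board_pin_left scene [([287.1, 176.8], 0.57), ([305.4, 178.4], 0.16)]
board_pin_left top [([338.0, 179.7], 0.56)]
    [ 0.57   -0.3639  0.024 ] [np.float64(0.002727904960154927), np.float64(0.002727904960155217)]
foot scene [([304.4, 178.6]
[... 671 characters left out ...]
  0.055 ] [np.float64(0.0014335403699394186), np.float64(0.0014335403699394123)]
lever_right_hinge scene [([289.2, 189.4], 0.83)]
lever_right_hinge top [([300.5, 199.9], 0.85)]
    [ 0.5163 -0.2572  0.034 ] [np.float64(0.00400847718811565), np.float64(0.0040084771881156835)]
lever_right_tip scene [([304.3, 171.8], 0.61)]
lever_right_tip top [([316.8, 201.1], 0.46)]
    [ 0.5004 -0.3016  0.0751] [np.float64(0.007904152706755256), np.float64(0.007904152706755346)]
wax_lump scene [([224.8, 270.0], 0.54)]
wax_lump top [([155.0, 207.5], 0.6)]
    [0.4997 0.1482 0.0077] [np.float64(0.0029808495524662445), np.float64(0.002980849552466309)]
red_pliers scene [([184.3, 277.4], 0.94)]
red_pliers top []
```

```bash
python3 - <<'E'
import cv2
a=cv2.imread('pics/scene0.png')[110:300,160:400]; b=cv2.imread('pics/top0.png')[130:270,200:400]
cv2.imwrite('pics/c1.png',cv2.resize(a,(756,598),interpolation=cv2.INTER_CUBIC)); cv2.imwrite('pics/c2.png',cv2.resize(b,(800,560),interpolation=cv2.INTER_CUBIC))
E
```

```text
(no output)
```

View pics/c1.png

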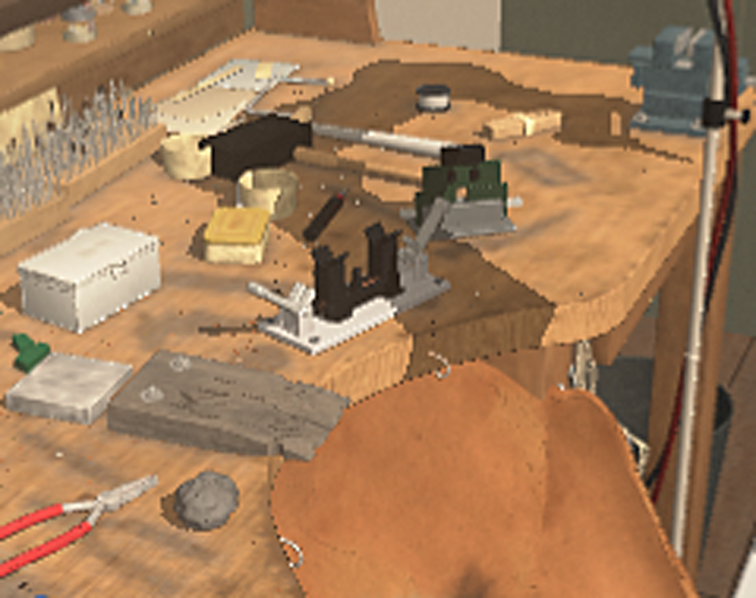

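View pics/c2.png

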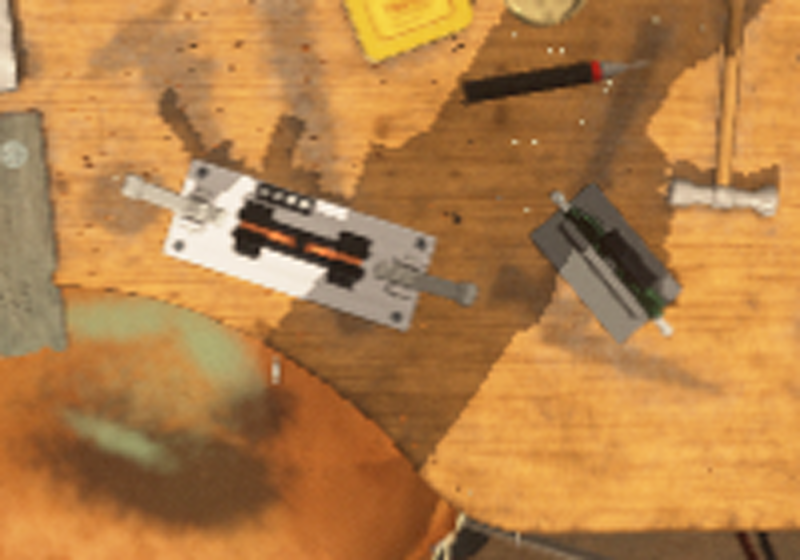

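View pics/scene0.png

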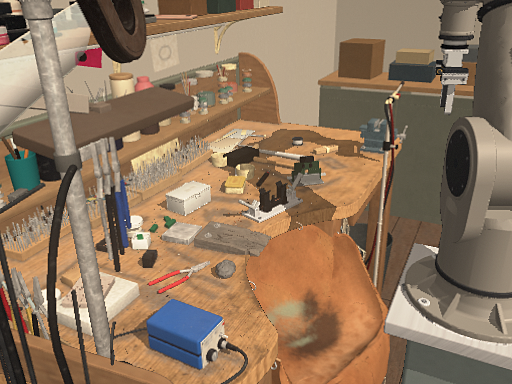

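The views agree: the chassis is at about (275,190) in the top image, running slightly oblique. The foot and board are at about (351,196), with the wax lump and pliers well off to the left. I'll refine the poses from corners.

```bash
cat > b.py <<'E'
from h import *
np.set_printoptions(precision=4,suppress=True)
im=np.mean([imaging.get_image('top').astype(float) for _ in range(4)],0).astype(np.uint8)[:,:,::-1]
def crop(x,y,w,h,s):
    c=cv2.resize(im[y:y+h,x:x+w],None,fx=s,fy=s,interpolation=cv2.INTER_CUBIC)
    for i in range(0,w,10): cv2.putText(c,str(x+i),(int(i*s),8),0,.3,(255,255,255)); c[:,int(i*s)]=c[:,int(i*s)]//2+100
    for i in range(0,h,10): c[int(i*s)]=c[int(i*s)]//2+100; cv2.putText(c,str(y+i),(0,int(i*s)+10),0,.3,(255,255,255))
    return c
a=crop(226,160,96,56,6.2);b=crop(328,170,50,50,4.9)
W=max(a.shape[1],b.shape[1]);o=np.zeros((a.shape[0]+b.shape[0],W,3),np.uint8);o[:a.shape[0],:a.shape[1]]=a;o[a.shape[0]:,:b.shape[1]]=b
print(o.shape);cv2.imwrite('pics/c3.png',o)
for k in ['board_grip','foot','chassis']:
  for n in ('top','scene'):
    r=nets.silhouettes(n,k)
    if r: m=r[0]['mask'];print(k,n,r[0]['p'],m.sum(),cv2.minAreaRect(np.argwhere(m)[:,::-1].astype(np.float32)))
E
python3 b.py
```

```text
(592, 595, 3)
board_grip top 0.8 229 ((354.3603210449219, 193.92588806152344), (45.45085144042969, 7.810029983520508), 49.76364517211914)
board_grip scene 0.97 412 ((305.2299499511719, 167.11000061035156), (22.06173324584961, 37.193817138671875), 81.8698959350586)
foot top 0.64 588 ((351.1449890136719, 195.8884735107422), (37.07041549682617, 22.559297561645508), 52.4314079284668)
foot scene 0.56 311 ((306.5, 179.5), (33.0, 13.0), 0.0)
chassis top 0.83 1767 ((273.4378356933594, 190.82704162597656), (92.93114471435547, 25.879558563232422), 17.102725982666016)
chassis scene 0.94 1264 ((274.1229553222656, 199.35247802734375), (29.48880958557129, 68.76905822753906), 66.37062072753906)
```

View pics/c3.png

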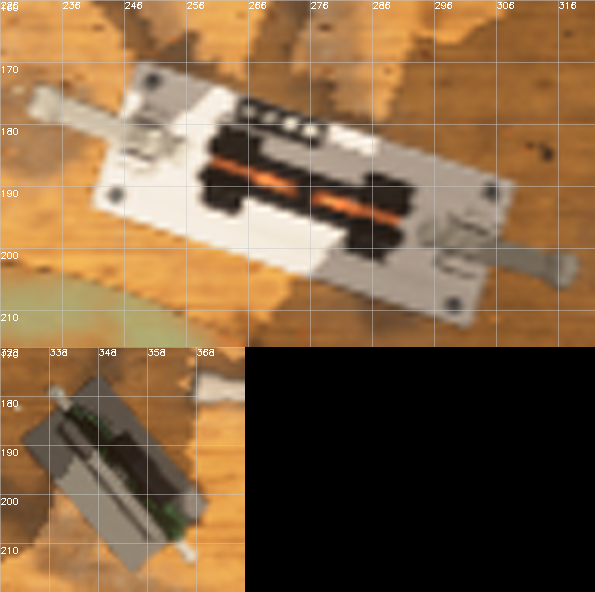

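The crop shows the chassis base corners at about (248,170), (309,189), (302,212) and (241,193). The foot's top corners are at about (348,176), (370,201), (355,216) and (332,189), with the handle bar running along the foot's long direction.

```bash
cat > c.py <<'E'
from h import *
from scipy.optimize import least_squares
np.set_printoptions(precision=4,suppress=True)
def fit(px,L,n='top',x0=(.53,-.3,-1)):
    def P(q):
        c,s=np.cos(q[2]),np.sin(q[2]); return L@np.array([[c,-s,0],[s,c,0],[0,0,1]]).T+[q[0],q[1],0]
    r=least_squares(lambda q:(proj(n,P(q))-px).ravel(),x0); print('fit',r.x,np.degrees(r.x[2]),'\n',r.fun.reshape(-1,2)); return r.x
# chassis: y axis toward +y world (left). A= left image, far(+x world)
pc=lambda X,s,o:(np.array(X,float)+.5)/s-.5+o
A=pc([[138,62],[516,182],[470,327],[92,206]],6.2,[226,160])
hx,hy=.035,.09
q=fit(A,np.array([[hx,hy,.008],[hx,-hy,.008],[-hx,-hy,.008],[-hx,hy,.008]]),x0=(.54,-.19,-.3))
F=pc([[98,28],[208,153],[135,225],[22,93]],4.9,[328,170])
f=fit(F,np.array([[.03,.05,.028],[.03,-.05,.028],[-.03,-.05,.028],[-.03,.05,.028]]),x0=(.53,-.4,-.8))
B=pc([[57,392-347],[191,554-347]],4.9,[328,170]) # pins
print('pins',onz('top',B[0],.02),onz('top',B[1],.02))
print('pred handle px top',proj('top',[f[0],f[1],.077]),'scene',proj('scene',[f[0],f[1],.077]))
R=lambda a:np.array([[np.cos(a),-np.sin(a),0],[np.sin(a),np.cos(a),0],[0,0,1]])
for nm,d in (('chassis',[0,0,0]),('hL',[0,.075,.028]),('hR',[0,-.075,.028])):
    p=R(q[2])@d+[q[0],q[1],0]; print(nm,p,proj('top',p),proj('scene',p))
for s in(1,-1):
  for th in (.78,.93): p=R(q[2])@[0,s*(.075+.062*np.sin(th)),.028+.062*np.cos(th)]+[q[0],q[1],0]; print('tip',s,th,p,proj('top',p),proj('scene',p))
E
python3 c.py
```

```text
fit [ 0.5394 -0.1892 -0.3219] -18.446310404689953 
 [[-0.1062 -0.377 ]
 [ 0.2713 -0.1766]
 [ 0.1774  0.321 ]
 [-0.3407  0.2273]]
fit [ 0.5242 -0.4004 -0.8633] -49.461563536883574 
 [[-0.2491 -0.966 ]
 [ 1.0581  0.6286]
 [-0.0048  0.2886]
 [-0.7876  0.0443]]
pins [ 0.5702 -0.3691  0.02  ] [ 0.4772 -0.4441  0.02  ]
pred handle px top [[354.691  194.3857]] scene [[306.1977 159.223 ]]
chassis [ 0.5394 -0.1892  0.    ] [[274.5278 191.0219]] [[273.6384 207.9547]]
hL [ 0.5631 -0.118   0.028 ] [[248.8992 182.2909]] [[254.6353 207.7546]]
hR [ 0.5156 -0.2603  0.028 ] [[300.8372 198.8513]] [[291.1863 190.9052]]
tip 1 0.78 [ 0.5769 -0.0766  0.0721] [[233.0405 176.3075]] [[242.3967 198.0837]]
tip 1 0.93 [ 0.5788 -0.0709  0.0651] [[231.0054 175.8115]] [[240.7891 201.2496]]
tip -1 0.78 [ 0.5018 -0.3017  0.0721] [[317.8224 203.3401]] [[301.1308 172.6908]]
tip -1 0.93 [ 0.4999 -0.3075  0.0651] [[319.6688 204.0817]] [[302.4274 174.3173]]
```

View pics/top0.png

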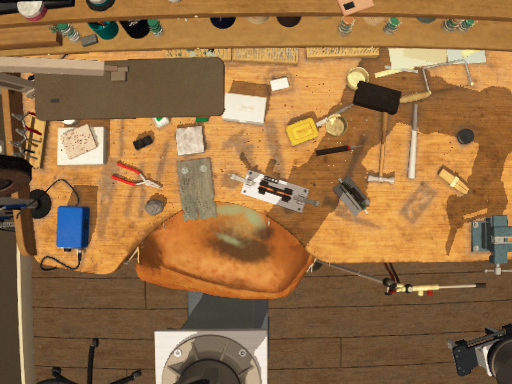

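```bash
cat > mv.py <<'E'
from h import *
import sys
# target x y z yaw_of_tool_y(deg): prints remaining shift in current tool axes (units of 0.02) and turn about tool z (units 6deg)
np.set_printoptions(precision=3,suppress=True)
s=manip.state();R=np.array(s['ee_rot']);p=np.array(s['tcp_pos'])
t=np.array([float(v) for v in sys.argv[1:4]]);a=np.radians(float(sys.argv[4]))
y=np.array([np.cos(a),np.sin(a),0]);z=np.array([0,0,-1.]);T=np.c_[np.cross(y,z),y,z]
print('t',s['time'],'p',p,'F',np.array(s['contact_force']),'gap',s['finger_gap'],'ff',s['finger_force'])
print('now axes offset/0.02',R.T@(t-p)/.02,'target axes',T.T@(t-p)/.02,'turn/6deg',np.degrees(cv2.Rodrigues(R.T@T)[0].ravel())/6)
E
python3 mv.py .524 -.4005 .205 -50.2
```

```text
t 1.6 p [ 0.166 -0.654  0.205] F [0.417 0.078 0.645] gap 0.09381400937760638 ff 0.0
now axes offset/0.02 [20.489 -7.91   0.023] target axes [21.895  1.722  0.022] turn/6deg [-0.001 -0.    -4.268]
```

The top view shows a pole or torch at about (388–485, 287), near the robot's path. I'll locate it before moving.

```bash
python3 - <<'E'
from h import *
for a,b in (((485,286),(402,85)),((392,287),(388,100)),((392,287),(385,122)),((485,286),(386,122)),((388,287),(376,270))): print(a,b,*tri([('top',a),('scene',b)]))
for z in (0,.2,.4):print(onz('top',(400,287),z),onz('top',(485,286),z))
E
```

```text
(485, 286) (402, 85) [ 0.3016763  -0.66978665  0.27171479] [np.float64(0.003319711637901715), np.float64(0.003319711637901654)]
(392, 287) (388, 100) [ 0.30243891 -0.44611032  0.2718481 ] [np.float64(0.002184450996285138), np.float64(0.00218445099628513)]
(392, 287) (385, 122) [ 0.30008522 -0.46159584  0.20544261] [np.float64(0.005812704994493767), np.float64(0.005812704994493751)]
(485, 286) (386, 122) [ 0.31549639 -0.71578858  0.14434272] [np.float64(0.03845412994475523), np.float64(0.03845412994475513)]
(388, 287) (376, 270) [ 0.25995433 -0.5804427  -0.35888885] [np.float64(0.05407243840204507), np.float64(0.054072438402044905)]
[ 0.26219007 -0.54205922  0.        ] [ 0.25528711 -0.79837047  0.        ]
[ 0.29294641 -0.48480049  0.2       ] [ 0.28702853 -0.7045351   0.2       ]
[ 0.32370274 -0.42754175  0.4       ] [ 0.31876995 -0.61069974  0.4       ]
```

A horizontal iron lies at x≈0.30, z≈0.27, y −0.67 to −0.45, right across the direct path. I'll go over it.

Call:
apply_moves(series=[{"offset": [0,0,-1],"turn": [0,0,0]},{"offset": [0,0,-1],"turn": [0,0,0]},{"offset": [0,0,-1],"turn": [0,0,0]},{"offset": [0,0,-1],"turn": [0,0,0]},{"offset": [0,0,-1],"turn": [0,0,0]},{"offset": [0,0,-1],"turn": [0,0,0]},{"offset": [0,0,-1],"turn": [0,0,0]},{"offset": [0,0,-1],"turn": [0,0,0]},{"offset": [0,0,-1],"turn": [0,0,0]},{"offset": [0,0,-1],"turn": [0,0,0]}], grip=1)

```text
time: 2.6
tcp_pos: [0.1655, -0.6543, 0.4063]
ee_rot: [[0.969, 0.245, -0.0], [0.245, -0.969, 0.0], [-0.0, -0.0, -1.0]]
contact_force: [-0.3, 0.4, -1.5]
finger_gap: 0.0942
finger_force: 0.0
```

Call:
apply_moves(series=[{"offset": [1,-0.39,0],"turn": [0,0,0]},{"offset": [1,-0.39,0],"turn": [0,0,0]},{"offset": [1,-0.39,0],"turn": [0,0,0]},{"offset": [1,-0.39,0],"turn": [0,0,0]},{"offset": [1,-0.39,0],"turn": [0,0,0]},{"offset": [1,-0.39,0],"turn": [0,0,0]},{"offset": [1,-0.39,0],"turn": [0,0,0]},{"offset": [1,-0.39,0],"turn": [0,0,0]},{"offset": [1,-0.39,0],"turn": [0,0,0]},{"offset": [1,-0.39,0],"turn": [0,0,0]},{"offset": [1,-0.39,0],"turn": [0,0,0]},{"offset": [1,-0.39,0],"turn": [0,0,0]}])

```text
time: 3.8
tcp_pos: [0.3759, -0.5042, 0.4056]
ee_rot: [[0.969, 0.245, 0.0], [0.245, -0.969, -0.0], [0.0, 0.0, -1.0]]
contact_force: [-0.7, 0.1, 0.7]
finger_gap: 0.0938
finger_force: 0.0
```

Call:
apply_moves(series=[{"offset": [1,-0.39,0],"turn": [0,0,0]},{"offset": [1,-0.39,0],"turn": [0,0,0]},{"offset": [1,-0.39,0],"turn": [0,0,0]},{"offset": [1,-0.39,0],"turn": [0,0,0]},{"offset": [1,-0.39,0],"turn": [0,0,0]},{"offset": [1,-0.39,0],"turn": [0,0,0]},{"offset": [1,-0.39,0],"turn": [0,0,0]},{"offset": [1,-0.39,0],"turn": [0,0,0]},{"offset": [0,0,0.5],"turn": [0,0,-1]},{"offset": [0,0,0.5],"turn": [0,0,-1]},{"offset": [0,0,1],"turn": [0,0,-1]},{"offset": [0,0,1],"turn": [0,0,-1]}])

```text
time: 5.0
tcp_pos: [0.5152, -0.405, 0.3451]
ee_rot: [[0.783, 0.622, 0.0], [0.622, -0.783, -0.0], [0.0, 0.001, -1.0]]
contact_force: [-0.2, -0.1, 0.5]
finger_gap: 0.0943
finger_force: 0.0
```

```bash
python3 mv.py .524 -.4005 .16 -50.2
```

```text
t 5.0 p [ 0.515 -0.405  0.345] F [-0.164 -0.119  0.529] gap 0.09429592229167114 ff 0.0
now axes offset/0.02 [0.486 0.092 9.254] target axes [0.485 0.109 9.253] turn/6deg [ 0.006 -0.001 -0.226]
```

Call:
apply_moves(series=[{"offset": [0.48,0.1,1],"turn": [0,0,-0.23]},{"offset": [0,0,1],"turn": [0,0,0]},{"offset": [0,0,1],"turn": [0,0,0]},{"offset": [0,0,1],"turn": [0,0,0]},{"offset": [0,0,1],"turn": [0,0,0]},{"offset": [0,0,1],"turn": [0,0,0]},{"offset": [0,0,1],"turn": [0,0,0]},{"offset": [0,0,1],"turn": [0,0,0]},{"offset": [0,0,1],"turn": [0,0,0]},{"offset": [0,0,1],"turn": [0,0,0]},{"offset": [0,0,1],"turn": [0,0,0]}])

```text
time: 6.1
tcp_pos: [0.5238, -0.4007, 0.1247]
ee_rot: [[0.771, 0.637, 0.0], [0.637, -0.771, -0.0], [0.0, 0.0, -1.0]]
contact_force: [-0.3, 0.6, -0.2]
finger_gap: 0.0942
finger_force: 0.0
```

Call:
apply_moves(series=[{"offset": [0,0,1],"turn": [0,0,0]},{"offset": [0,0,1],"turn": [0,0,0]},{"offset": [0,0,0.8],"turn": [0,0,0]},{"offset": [0,0,0.2],"turn": [0,0,0]},{"offset": [0,0,0],"turn": [0,0,0]}])

```text
time: 6.6
tcp_pos: [0.5237, -0.4006, 0.0652]
ee_rot: [[0.771, 0.637, -0.001], [0.637, -0.771, 0.001], [-0.0, -0.001, -1.0]]
contact_force: [0.5, -0.8, 0.2]
finger_gap: 0.0939
finger_force: 0.0
```

```bash
python3 mv.py .524 -.4005 .06 -50.2; python3 - <<'E'
from h import *
a=imaging.get_image('scene')[120:210,260:350,::-1];b=imaging.get_image('top')[160:230,310:390,::-1]
o=np.zeros((560,760,3),np.uint8);x=cv2.resize(a,(400,400),interpolation=2);y=cv2.resize(b,(360,315),interpolation=2);o[:400,:400]=x;o[:315,400:]=y
cv2.imwrite('pics/c4.png',o)
E
```

```text
t 6.6 p [ 0.524 -0.401  0.065] F [ 0.465 -0.769  0.171] gap 0.0938730523830066 ff 0.0
now axes offset/0.02 [0.013 0.007 0.258] target axes [0.013 0.007 0.258] turn/6deg [-0.008  0.001 -0.038]
```

View pics/c4.png

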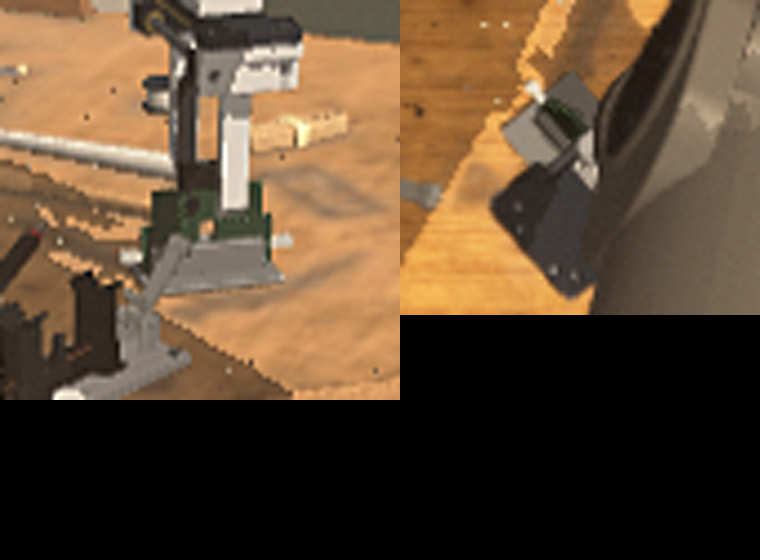

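The fingers straddle the handle. I'll lower a little and close slowly.

Call:
apply_moves(series=[{"offset": [0,0,0.2],"turn": [0,0,0]},{"offset": [0,0,0],"turn": [0,0,0]},{"offset": [0,0,0],"turn": [0,0,0]},{"offset": [0,0,0],"turn": [0,0,0]},{"offset": [0,0,0],"turn": [0,0,0]},{"offset": [0,0,0],"turn": [0,0,0]},{"offset": [0,0,0],"turn": [0,0,0]},{"offset": [0,0,0],"turn": [0,0,0]},{"offset": [0,0,0],"turn": [0,0,0]},{"offset": [0,0,0],"turn": [0,0,0]}], grip=0)

```text
time: 7.7
tcp_pos: [0.5238, -0.4007, 0.0615]
ee_rot: [[0.771, 0.637, 0.0], [0.637, -0.771, 0.0], [0.0, -0.0, -1.0]]
contact_force: [1.2, 0.1, -0.1]
finger_gap: 0.0175
finger_force: 0.0
```

Call:
apply_moves(series=[{"offset": [0,0,0],"turn": [0,0,0]},{"offset": [0,0,0],"turn": [0,0,0]},{"offset": [0,0,0],"turn": [0,0,0]},{"offset": [0,0,0],"turn": [0,0,0]}])

```text
time: 8.1
tcp_pos: [0.5239, -0.4008, 0.0615]
ee_rot: [[0.771, 0.637, 0.0], [0.637, -0.771, -0.0], [0.0, 0.0, -1.0]]
contact_force: [1.5, -1.8, -1.8]
finger_gap: 0.0117
finger_force: 30.0
```

Call:
apply_moves(series=[{"offset": [0,0,-0.25],"turn": [0,0,0]},{"offset": [0,0,-0.5],"turn": [0,0,0]},{"offset": [0,0,-1],"turn": [0,0,0]},{"offset": [0,0,-1],"turn": [0,0,0]},{"offset": [0,0,-1],"turn": [0,0,0]},{"offset": [0,0,-1],"turn": [0,0,0]},{"offset": [0,0,-1],"turn": [0,0,0]},{"offset": [0,0,-0.5],"turn": [0,0,0]}])

```text
time: 8.9
tcp_pos: [0.5242, -0.4007, 0.189]
ee_rot: [[0.771, 0.637, 0.002], [0.637, -0.771, -0.001], [0.001, 0.002, -1.0]]
contact_force: [1.6, 0.6, -2.8]
finger_gap: 0.0118
finger_force: 30.0
```

```bash
python3 mv.py .5394 -.1892 .185 -18.4;python3 mv.py .5394 -.1892 .185 161.6; python3 -c "
from h import *
print(manip.state()['q'])"
```

```text
t 8.9 p [ 0.524 -0.401  0.189] F [ 1.589  0.646 -2.764] gap 0.011842449490728348 ff 29.99459445476532
now axes offset/0.02 [ 7.324 -7.667  0.192] target axes [10.274 -2.618  0.201] turn/6deg [ 0.018 -0.001 -5.336]
t 8.9 p [ 0.524 -0.401  0.189] F [ 1.589  0.646 -2.764] gap 0.011842449490728348 ff 29.99459445476532
now axes offset/0.02 [ 7.324 -7.667  0.192] target axes [-10.274   2.618   0.201] turn/6deg [-0.002 -0.024 24.664]
[ 0.69528957  0.42172809 -0.18732937  1.64828046  0.08664551  1.07785066
 -0.39684463]
```

Call:
apply_moves(series=[{"offset": [0,0,0],"turn": [0,0,-0.89]},{"offset": [0,0,0],"turn": [0,0,-0.89]},{"offset": [0,0,0],"turn": [0,0,-0.89]},{"offset": [0,0,0],"turn": [0,0,-0.89]},{"offset": [0,0,0],"turn": [0,0,-0.89]},{"offset": [0,0,0],"turn": [0,0,-0.89]}])

```text
time: 9.5
tcp_pos: [0.5235, -0.4003, 0.1864]
ee_rot: [[0.312, 0.95, -0.001], [0.95, -0.312, 0.001], [0.0, -0.001, -1.0]]
contact_force: [0.5, 0.2, -2.4]
finger_gap: 0.012
finger_force: 30.0
```

Call:
apply_moves(series=[{"offset": [0.5,-0.2,0],"turn": [0,0,0]},{"offset": [1,-0.22,0],"turn": [0,0,0]},{"offset": [1,-0.22,0],"turn": [0,0,0]},{"offset": [1,-0.22,0],"turn": [0,0,0]},{"offset": [1,-0.22,0],"turn": [0,0,0]},{"offset": [1,-0.22,0],"turn": [0,0,0]},{"offset": [1,-0.22,0],"turn": [0,0,0]},{"offset": [1,-0.22,0],"turn": [0,0,0]},{"offset": [1,-0.22,0],"turn": [0,0,0]},{"offset": [1,-0.22,0],"turn": [0,0,0]},{"offset": [0.5,-0.2,0],"turn": [0,0,0]},{"offset": [0,0,0],"turn": [0,0,0]}])

```text
time: 10.7
tcp_pos: [0.5416, -0.1933, 0.1867]
ee_rot: [[0.314, 0.95, 0.0], [0.95, -0.314, 0.0], [0.0, -0.0, -1.0]]
contact_force: [0.4, -0.4, -1.7]
finger_gap: 0.0116
finger_force: 30.0
```

```bash
python3 mv.py .5394 -.1892 .185 -18.4;python3 - <<'E'
from h import *
np.set_printoptions(precision=4,suppress=True)
g=imaging.get_image('scene')[:,:,::-1].copy(); t=imaging.get_image('top')[:,:,::-1]
for k in ['board_grip','board_pin_left','chassis','lever_left_tip']:
    for n in ('scene','top'): print(k,n,[(np.round(x['position'],1),round(float(x['p']),2)) for x in nets.landmark_of(n,k)[:3]])
s=manip.state();p=np.array(s['tcp_pos']);R=np.array(s['ee_rot'])
c=p+[0,0,.0155]; ax=R[:,0] # along board
H=c-[0,0,.071]
pts=[c,H+ax*.06+[0,0,.014],H-ax*.06+[0,0,.014],H+ax*.048,H-ax*.048,H+ax*.04+[0,0,.071],H-ax*.04+[0,0,.071]]
q=proj('scene',pts);print(q)
x0,y0=200,100;S=5
o=cv2.resize(g[y0:y0+115,x0:x0+150],None,fx=S,fy=S,interpolation=2)
for a in q: cv2.circle(o,tuple(int(v) for v in ((a-[x0,y0]+.5)*S)),3,(0,0,255),1)
cv2.imwrite('pics/c5.png',o)
E
```

```text
t 10.7 p [ 0.542 -0.193  0.187] F [ 0.408 -0.382 -1.672] gap 0.011605112657978396 ff 29.995738863945007
now axes offset/0.02 [ 0.162 -0.171  0.087] target axes [ 0.162 -0.171  0.087] turn/6deg [-0.001 -0.002  0.019]
board_grip scene [(array([270.9, 140.9]), 0.78)]
board_grip top []
board_pin_left scene [(array([257., 166.]), 0.88), (array([239.9, 201.1]), 0.55), (array([183.6, 277.8]), 0.22)]
board_pin_left top []
chassis scene [(array([271.1, 211.7]), 0.67)]
chassis top []
lever_left_tip scene [(array([240.6, 200.5]), 0.45)]
lever_left_tip top [(array([230. , 176.9]), 0.5)]
[[273.474  139.0389]
 [258.0858 164.9861]
 [288.2365 153.4709]
 [261.3573 168.6719]
 [285.3604 159.2754]
 [263.0312 142.6119]
 [283.5024 135.6064]]
```

View pics/c5.png

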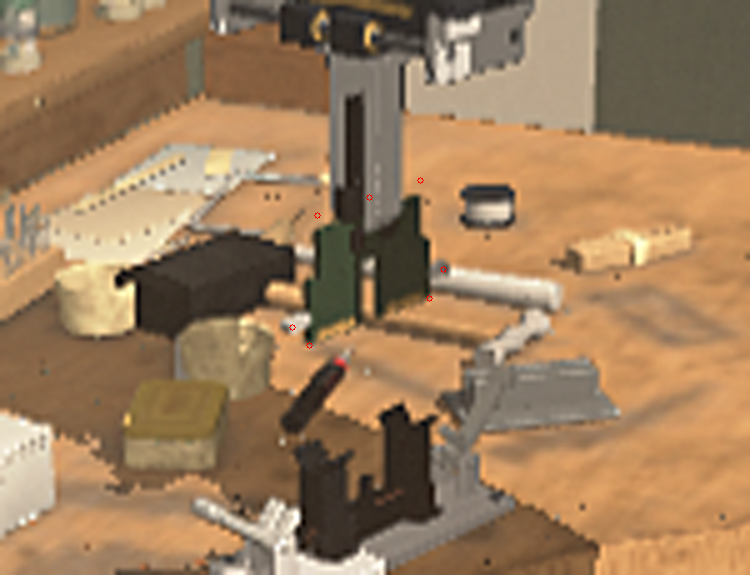

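Prediction and picture agree within about 1 px (left pin at about (257,166)), so the grasp is centred. I'll align and lower to the flare.

Call:
apply_moves(series=[{"offset": [0.16,-0.17,0],"turn": [0,0,0]},{"offset": [0,0,0.5],"turn": [0,0,0]},{"offset": [0,0,1],"turn": [0,0,0]},{"offset": [0,0,1],"turn": [0,0,0]},{"offset": [0,0,0.6],"turn": [0,0,0]},{"offset": [0,0,0.2],"turn": [0,0,0]},{"offset": [0,0,0],"turn": [0,0,0]}])

```text
time: 11.9
tcp_pos: [0.5394, -0.1916, 0.1201]
ee_rot: [[0.315, 0.949, -0.001], [0.949, -0.315, 0.0], [0.0, -0.001, -1.0]]
contact_force: [-0.8, 0.4, -1.5]
finger_gap: 0.0116
finger_force: 30.0
```

```bash
python3 mv.py .5394 -.1892 .085 -18.4;python3 - <<'E'
from h import *
g=imaging.get_image('scene')[:,:,::-1]
x0,y0=215,130;S=8
cv2.imwrite('pics/c6.png',cv2.resize(g[y0:y0+75,x0:x0+100],None,fx=S,fy=S,interpolation=2))
E
```

```text
t 11.9 p [ 0.539 -0.192  0.12 ] F [-0.777  0.375 -1.506] gap 0.011630614375827622 ff 29.995741546154022
now axes offset/0.02 [ 0.114 -0.037  1.756] target axes [ 0.114 -0.039  1.756] turn/6deg [-0.007 -0.001  0.004]
```

View pics/c6.png

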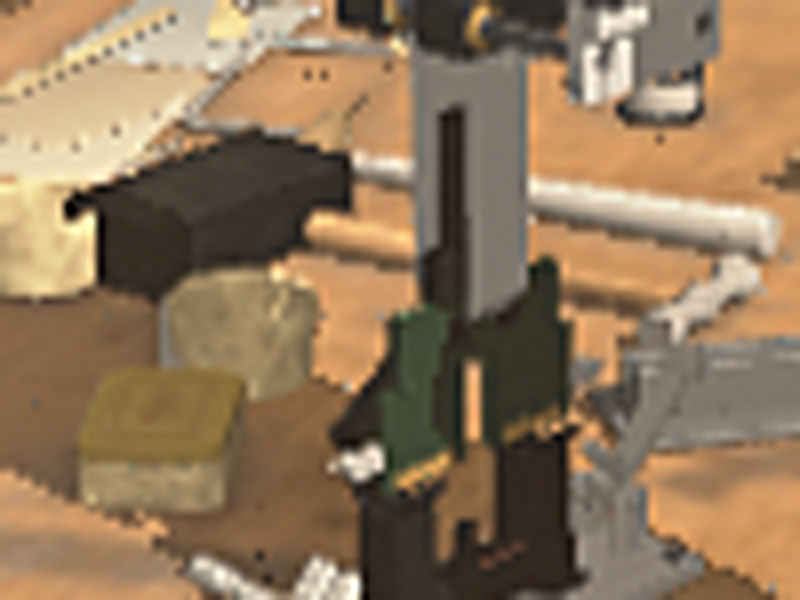

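The notch is slightly right of the key post (473 vs 467 px), which matches the 2 mm residual. I'll correct and lower gently.

Call:
apply_moves(series=[{"offset": [0.12,-0.04,0],"turn": [0,0,0]},{"offset": [0,0,0.2],"turn": [0,0,0]},{"offset": [0,0,0.2],"turn": [0,0,0]},{"offset": [0,0,0.2],"turn": [0,0,0]},{"offset": [0,0,0.2],"turn": [0,0,0]}])

```text
time: 12.45
tcp_pos: [0.5394, -0.1893, 0.1041]
ee_rot: [[0.316, 0.949, -0.0], [0.949, -0.316, 0.0], [0.0, -0.0, -1.0]]
contact_force: [-0.4, -0.5, -2.3]
finger_gap: 0.0119
finger_force: 30.0
```

```bash
python3 mv.py .5394 -.1892 .085 -18.4
```

```text
t 12.45 p [ 0.539 -0.189  0.104] F [-0.4   -0.51  -2.265] gap 0.011866862497430875 ff 29.995779991149902
now axes offset/0.02 [ 0.002 -0.003  0.955] target axes [ 0.002 -0.003  0.955] turn/6deg [-0.001 -0.     0.001]
```

Call:
apply_moves(series=[{"offset": [0,0,0.15],"turn": [0,0,0]},{"offset": [0,0,0.15],"turn": [0,0,0]},{"offset": [0,0,0.15],"turn": [0,0,0]},{"offset": [0,0,0.15],"turn": [0,0,0]},{"offset": [0,0,0],"turn": [0,0,0]}])

```text
time: 12.95
tcp_pos: [0.54, -0.1884, 0.0924]
ee_rot: [[0.315, 0.949, 0.001], [0.949, -0.315, 0.001], [0.001, 0.0, -1.0]]
contact_force: [0.7, 3.7, -0.7]
finger_gap: 0.0122
finger_force: 30.0
```

Call:
apply_moves(series=[{"offset": [0,0,0.1],"turn": [0,0,0]},{"offset": [0,0,0],"turn": [0,0,0]}])

```text
time: 13.15
tcp_pos: [0.5405, -0.188, 0.0911]
ee_rot: [[0.314, 0.949, 0.002], [0.949, -0.314, 0.001], [0.001, 0.001, -1.0]]
contact_force: [1.1, 7.7, 6.3]
finger_gap: 0.0116
finger_force: 30.0
```

Call:
apply_moves(series=[{"offset": [0,0,0.1],"turn": [0,0,0]},{"offset": [0,0,0],"turn": [0,0,0]}])

```text
time: 13.35
tcp_pos: [0.5411, -0.1874, 0.0896]
ee_rot: [[0.314, 0.949, 0.003], [0.949, -0.314, 0.001], [0.002, 0.002, -1.0]]
contact_force: [1.3, 11.8, 11.6]
finger_gap: 0.0116
finger_force: 30.0
```

Call:
apply_moves(series=[{"offset": [0.15,-0.03,-0.1],"turn": [0,0,0]},{"offset": [0,0,0],"turn": [0,0,0]},{"offset": [0,0,0],"turn": [0,0,0]}])

```text
time: 13.65
tcp_pos: [0.5398, -0.1865, 0.0904]
ee_rot: [[0.316, 0.949, -0.0], [0.949, -0.316, -0.0], [-0.0, -0.0, -1.0]]
contact_force: [0.2, 0.9, -1.9]
finger_gap: 0.0114
finger_force: 30.0
```

Call:
apply_moves(series=[{"offset": [0,0,0.1],"turn": [0,0,0]},{"offset": [0,0,0],"turn": [0,0,0]}])

```text
time: 13.85
tcp_pos: [0.54, -0.186, 0.0882]
ee_rot: [[0.315, 0.949, 0.0], [0.949, -0.315, 0.0], [0.0, -0.0, -1.0]]
contact_force: [0.6, 1.8, -3.4]
finger_gap: 0.0118
finger_force: 30.0
```

Call:
apply_moves(series=[{"offset": [0,0,0.1],"turn": [0,0,0]},{"offset": [0,0,0],"turn": [0,0,0]}])

```text
time: 14.05
tcp_pos: [0.5396, -0.186, 0.086]
ee_rot: [[0.315, 0.949, -0.001], [0.949, -0.315, 0.001], [0.0, -0.001, -1.0]]
contact_force: [0.5, 3.0, -2.2]
finger_gap: 0.0118
finger_force: 30.0
```

Call:
apply_moves(series=[{"offset": [0.07,0,0.1],"turn": [0,0,0]},{"offset": [0,0,0],"turn": [0,0,0]}])

```text
time: 14.25
tcp_pos: [0.5404, -0.1851, 0.0845]
ee_rot: [[0.316, 0.949, 0.0], [0.949, -0.316, -0.0], [-0.0, 0.0, -1.0]]
contact_force: [0.9, 1.4, 0.9]
finger_gap: 0.0121
finger_force: 30.0
```

Call:
apply_moves(series=[{"offset": [0,0,0.1],"turn": [0,0,0]},{"offset": [0,0,0],"turn": [0,0,0]}])

```text
time: 14.45
tcp_pos: [0.5409, -0.1852, 0.0833]
ee_rot: [[0.316, 0.949, 0.001], [0.949, -0.316, -0.001], [-0.0, 0.001, -1.0]]
contact_force: [-1.6, 1.8, 12.6]
finger_gap: 0.0115
finger_force: 30.0
```

Call:
apply_moves(series=[{"offset": [0,0,0.1],"turn": [0,0,0]},{"offset": [0,0,0],"turn": [0,0,0]}])

```text
time: 14.65
tcp_pos: [0.5414, -0.1853, 0.0821]
ee_rot: [[0.315, 0.949, 0.002], [0.949, -0.315, -0.001], [-0.0, 0.002, -1.0]]
contact_force: [-3.3, 1.8, 21.1]
finger_gap: 0.012
finger_force: 30.0
```

It's resting on the toes, with the handle about 0.099 up. I'll ease off and let go.

Call:
apply_moves(series=[{"offset": [0,0,-0.2],"turn": [0,0,0]},{"offset": [0,0,0],"turn": [0,0,0]},{"offset": [0,0,0],"turn": [0,0,0]}])

```text
time: 14.95
tcp_pos: [0.54, -0.185, 0.0842]
ee_rot: [[0.316, 0.949, -0.0], [0.949, -0.316, 0.0], [-0.0, -0.0, -1.0]]
contact_force: [0.2, -0.4, -2.3]
finger_gap: 0.012
finger_force: 30.0
```

Call:
apply_moves(series=[{"offset": [0,0,0],"turn": [0,0,0]},{"offset": [0,0,0],"turn": [0,0,0]},{"offset": [0,0,0],"turn": [0,0,0]},{"offset": [0,0,0],"turn": [0,0,0]},{"offset": [0,0,0],"turn": [0,0,0]}], grip=0.4)

```text
time: 15.45
tcp_pos: [0.5404, -0.1848, 0.0845]
ee_rot: [[0.315, 0.949, 0.0], [0.949, -0.315, 0.0], [0.0, -0.0, -1.0]]
contact_force: [-0.4, 0.3, 0.1]
finger_gap: 0.0376
finger_force: 0.0
```

Call:
apply_moves(series=[{"offset": [0,0,-1],"turn": [0,0,0]},{"offset": [0,0,-1],"turn": [0,0,0]},{"offset": [0,0,-1],"turn": [0,0,0]},{"offset": [0,0,-1],"turn": [0,0,0]},{"offset": [0,0,-1],"turn": [0,0,0]},{"offset": [0,0,0],"turn": [0,0,0]},{"offset": [0,0,0],"turn": [0,0,0]}], grip=0)

```text
time: 16.15
tcp_pos: [0.5403, -0.1849, 0.1845]
ee_rot: [[0.315, 0.949, 0.0], [0.949, -0.315, -0.0], [-0.0, 0.0, -1.0]]
contact_force: [-0.2, -0.2, 0.5]
finger_gap: 0.0005
finger_force: 0.0
```

```bash
python3 - <<'E'
from h import *
s=manip.state();print(s['tcp_pos'],s['finger_gap'],s['time'])
for k in ['board_grip','board_pin_left','lever_left_tip','lever_right_tip','lever_left_hinge','lever_right_hinge']:
    for n in ('scene','top'): print(k,n,[(np.round(x['position'],1),round(float(x['p']),2)) for x in nets.landmark_of(n,k)[:3]])
g=imaging.get_image('scene')[:,:,::-1]
x0,y0=215,140;S=8
cv2.imwrite('pics/c7.png',cv2.resize(g[y0:y0+75,x0:x0+100],None,fx=S,fy=S,interpolation=2))
E
```

```text
[ 0.54034032 -0.18491686  0.18447476] 0.000536302544943399 16.15
board_grip scene [(array([272.3, 161.3]), 0.9)]
board_grip top []
board_pin_left scene []
board_pin_left top []
lever_left_tip scene [(array([241.1, 200.6]), 0.45), (array([288.4, 190.2]), 0.16)]
lever_left_tip top [(array([230. , 176.9]), 0.5)]
lever_right_tip scene [(array([302. , 174.3]), 0.61)]
lever_right_tip top []
lever_left_hinge scene [(array([252.5, 209.8]), 0.59), (array([240.9, 201.5]), 0.35)]
lever_left_hinge top [(array([250.3, 181.6]), 0.75)]
lever_right_hinge scene [(array([286.8, 192. ]), 0.72)]
lever_right_hinge top []
```

View pics/c7.png

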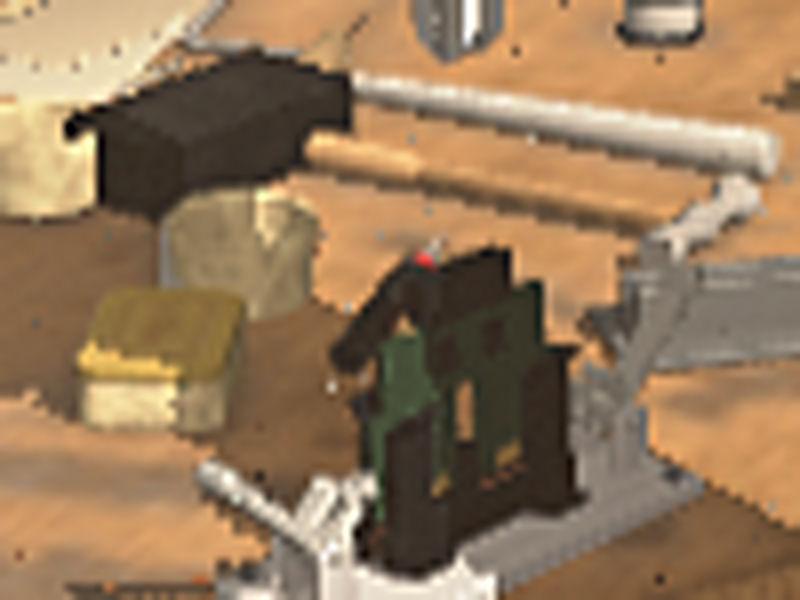

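The board stands in the guides on the toes. The left tip is at about (241,200) and the right tip at about (302,174). I'll move outside the left lever with closed fingers.

Call:
apply_moves(series=[{"offset": [0.93,0,0],"turn": [0,0,0]},{"offset": [0.93,0,0],"turn": [0,0,0]},{"offset": [0.93,0,0],"turn": [0,0,0]},{"offset": [0.93,0,0],"turn": [0,0,0]},{"offset": [0.93,0,0],"turn": [0,0,0]},{"offset": [0.93,0,0],"turn": [0,0,0]},{"offset": [0.93,0,0],"turn": [0,0,0]},{"offset": [0.93,0,0],"turn": [0,0,0]},{"offset": [0,0,0],"turn": [0,0,0]}])

```text
time: 17.7
tcp_pos: [0.5878, -0.0409, 0.1846]
ee_rot: [[0.312, 0.95, 0.0], [0.95, -0.312, 0.001], [0.001, 0.0, -1.0]]
contact_force: [-0.6, 1.4, 1.1]
finger_gap: 0.0004
finger_force: 0.0
```

Call:
apply_moves(series=[{"offset": [0,0,1],"turn": [0,0,0]},{"offset": [0,0,1],"turn": [0,0,0]},{"offset": [0,0,1],"turn": [0,0,0]},{"offset": [0,0,1],"turn": [0,0,0]},{"offset": [0,0,0.5],"turn": [0,0,0]},{"offset": [0,0,0.5],"turn": [0,0,0]},{"offset": [0,0,0.5],"turn": [0,0,0]},{"offset": [0,0,0.5],"turn": [0,0,0]},{"offset": [0,0,0.45],"turn": [0,0,0]},{"offset": [0,0,0],"turn": [0,0,0]}])

```text
time: 18.7
tcp_pos: [0.5866, -0.0437, 0.0543]
ee_rot: [[0.315, 0.949, -0.002], [0.949, -0.315, 0.0], [-0.0, -0.002, -1.0]]
contact_force: [-0.1, 1.1, 1.0]
finger_gap: 0.0002
finger_force: 0.0
```

```bash
cat > st.py <<'E'
from h import *
import sys
np.set_printoptions(precision=4,suppress=True)
C=np.array([.5405,-.1865,0]);a=np.radians(-18.4);X=np.array([np.cos(a),np.sin(a),0]);Y=np.array([-X[1],X[0],0])
s=manip.state();d=np.array(s['tcp_pos'])-C;F=np.array(s['contact_force'])
print('t',round(s['time'],2),'chassis frame xyz',np.array([d@X,d@Y,d[2]]),'F',np.array([F@X,F@Y,F[2]]))
if len(sys.argv)>1:
  for n in ('scene','top'):
    imaging.get_image(n)
    for k in ['lever_left_tip','lever_right_tip','board_grip']:
        print(k,n,[(np.round(x['position'],1),round(float(x['p']),2)) for x in nets.landmark_of(n,k)[:2]])
E
python3 st.py
```

```text
t 18.7 chassis frame xyz [-0.0013  0.1501  0.0543] F [-0.4203  1.0455  0.9951]
```

Call:
apply_moves(series=[{"offset": [-0.2,0,0],"turn": [0,0,0]},{"offset": [-0.15,0,0],"turn": [0,0,0]},{"offset": [-0.15,0,0],"turn": [0,0,0]},{"offset": [-0.1,0,0],"turn": [0,0,0]},{"offset": [-0.1,0,0],"turn": [0,0,0]},{"offset": [-0.1,0,0],"turn": [0,0,0]}])

```text
time: 19.3
tcp_pos: [0.5823, -0.059, 0.0556]
ee_rot: [[0.315, 0.949, 0.0], [0.949, -0.315, 0.0], [0.0, 0.0, -1.0]]
contact_force: [0.2, -0.2, 0.1]
finger_gap: 0.0004
finger_force: 0.0
```

Call:
apply_moves(series=[{"offset": [-0.1,0,-0.05],"turn": [0,0,0]},{"offset": [-0.1,0,-0.05],"turn": [0,0,0]}])

```text
time: 19.5
tcp_pos: [0.5811, -0.0621, 0.0576]
ee_rot: [[0.315, 0.949, 0.0], [0.949, -0.315, 0.001], [0.001, 0.0, -1.0]]
contact_force: [1.1, 5.6, 0.9]
finger_gap: 0.0003
finger_force: 2.8
```

```bash
python3 st.py
```

```text
t 19.5 chassis frame xyz [-0.0007  0.1309  0.0576] F [-0.7507  5.6704  0.8995]
```

Call:
apply_moves(series=[{"offset": [-0.1,0,-0.07],"turn": [0,0,0]},{"offset": [-0.1,0,-0.07],"turn": [0,0,0]},{"offset": [-0.1,0,-0.07],"turn": [0,0,0]}])

```text
time: 19.8
tcp_pos: [0.5797, -0.0667, 0.0622]
ee_rot: [[0.314, 0.949, 0.001], [0.949, -0.314, 0.002], [0.002, 0.001, -1.0]]
contact_force: [0.3, 9.0, 5.0]
finger_gap: 0.0003
finger_force: 4.5
```

```bash
python3 st.py
```

```text
t 19.8 chassis frame xyz [-0.0006  0.126   0.0622] F [-2.5612  8.6082  5.0482]
```

Call:
apply_moves(series=[{"offset": [-0.1,0,-0.1],"turn": [0,0,0]},{"offset": [-0.1,0,-0.1],"turn": [0,0,0]},{"offset": [-0.1,0,-0.08],"turn": [0,0,0]},{"offset": [-0.1,0,-0.08],"turn": [0,0,0]}])

```text
time: 20.2
tcp_pos: [0.5769, -0.0749, 0.0693]
ee_rot: [[0.315, 0.949, 0.001], [0.949, -0.315, 0.001], [0.001, 0.0, -1.0]]
contact_force: [0.1, 4.9, 1.5]
finger_gap: 0.0003
finger_force: 2.5
```

```bash
python3 st.py
```

```text
t 20.2 chassis frame xyz [-0.0007  0.1174  0.0693] F [-1.4687  4.6712  1.5043]
```

Call:
apply_moves(series=[{"offset": [-0.1,0,-0.06],"turn": [0,0,0]},{"offset": [-0.1,0,-0.06],"turn": [0,0,0]},{"offset": [-0.1,0,0],"turn": [0,0,0]}])

```text
time: 20.5
tcp_pos: [0.5752, -0.0805, 0.0719]
ee_rot: [[0.314, 0.949, 0.001], [0.949, -0.314, 0.001], [0.001, 0.001, -1.0]]
contact_force: [1.0, 6.9, 6.0]
finger_gap: 0.0004
finger_force: 3.4
```

```bash
python3 st.py 1
```

```text
t 20.5 chassis frame xyz [-0.0005  0.1116  0.0719] F [-1.2439  6.8572  6.0401]
lever_left_tip scene [(array([245.3, 190.4]), 0.66)]
lever_right_tip scene [(array([302.8, 173.2]), 0.39)]
board_grip scene [(array([271.9, 177.1]), 0.65)]
lever_left_tip top []
lever_right_tip top [(array([320.1, 202.3]), 0.54)]
board_grip top [(array([272.7, 187.1]), 0.6), (array([352.4, 193.1]), 0.57)]
```

Call:
apply_moves(series=[{"offset": [0.5,0,0],"turn": [0,0,0]},{"offset": [0,0,-1],"turn": [0,0,0]},{"offset": [0,0,-1],"turn": [0,0,0]},{"offset": [0,0,-1],"turn": [0,0,0]},{"offset": [0,0,-1],"turn": [0,0,0]},{"offset": [-1,0,0],"turn": [0,0,0]},{"offset": [-1,0,0],"turn": [0,0,0]},{"offset": [-1,0,0],"turn": [0,0,0]},{"offset": [-1,0,0],"turn": [0,0,0]},{"offset": [-1,0,0],"turn": [0,0,0]},{"offset": [-1,0,0],"turn": [0,0,0]},{"offset": [-1,0,0],"turn": [0,0,0]}])

```text
time: 22.1
tcp_pos: [0.5334, -0.2054, 0.1513]
ee_rot: [[0.315, 0.949, -0.0], [0.949, -0.315, -0.0], [-0.0, -0.0, -1.0]]
contact_force: [0.9, 0.1, -1.1]
finger_gap: 0.0005
finger_force: 0.0
```

Call:
apply_moves(series=[{"offset": [-1,0,0],"turn": [0,0,0]},{"offset": [-1,0,0],"turn": [0,0,0]},{"offset": [-1,0,0],"turn": [0,0,0]},{"offset": [-1,0,0],"turn": [0,0,0]},{"offset": [-1,0,0],"turn": [0,0,0]},{"offset": [-1,0,0],"turn": [0,0,0]},{"offset": [-0.6,0,0],"turn": [0,0,0]},{"offset": [0,0,0],"turn": [0,0,0]},{"offset": [0,0,0],"turn": [0,0,0]}])

```text
time: 23.0
tcp_pos: [0.4924, -0.3294, 0.1512]
ee_rot: [[0.315, 0.949, -0.0], [0.949, -0.315, 0.0], [0.0, -0.0, -1.0]]
contact_force: [-0.0, 1.1, 0.4]
finger_gap: 0.0007
finger_force: 0.0
```

```bash
cat >> st.py <<'E'
def th(n,k):
    sg=1 if 'left' in k else -1; o=[]
    for x in nets.landmark_of(n,k)[:1]:
        c,v=ray(n,x['position']); t=((C-c)@X)/(v@X); P=c+t*v-C
        o.append((np.round([P@Y,P[2]],4),round(float(np.arctan2(sg*(P@Y)-.075,P[2]-.028)),2),round(float(x['p']),2)))
    return o
if len(sys.argv)>1: print('L',th('scene','lever_left_tip'),'R',th('scene','lever_right_tip'))
E
python3 st.py 1; python3 - <<'E'
from h import *
g=imaging.get_image('scene')[:,:,::-1]
x0,y0=215,140;S=8
cv2.imwrite('pics/c8.png',cv2.resize(g[y0:y0+75,x0:x0+100],None,fx=S,fy=S,interpolation=2))
E
```

```text
t 23.0 chassis frame xyz [-0.0006 -0.1508  0.1512] F [-0.3726  1.0428  0.3806]
lever_left_tip scene [(array([248. , 192.3]), 0.48)]
lever_right_tip scene [(array([300.4, 173.4]), 0.62)]
board_grip scene [(array([268.6, 178.5]), 0.71), (array([182.2, 276.9]), 0.57)]
lever_left_tip top [(array([239.6, 180.3]), 0.47), (array([248.1, 179.6]), 0.31)]
lever_right_tip top [(array([316.7, 200.6]), 0.5), (array([273.6, 189.5]), 0.37)]
board_grip top [(array([273.6, 186.5]), 0.47)]
L [(array([0.0948, 0.0816]), 0.35, 0.48)] R [(array([-0.1186,  0.0706]), 0.8, 0.62)]
```

View pics/c8.png

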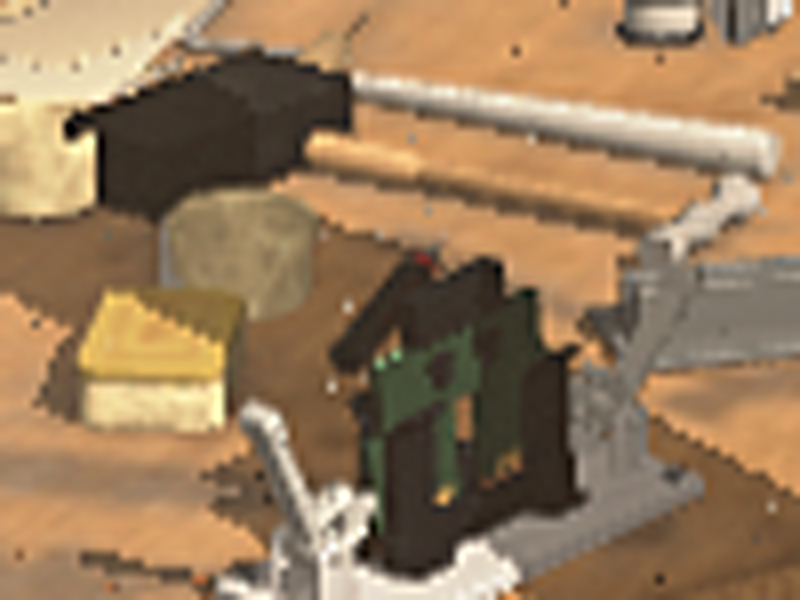

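The left lever now stands at about 0.38 and the board's left end has gone down slightly. Next is the right lever.

Call:
apply_moves(series=[{"offset": [0,0,1],"turn": [0,0,0]},{"offset": [0,0,1],"turn": [0,0,0]},{"offset": [0,0,1],"turn": [0,0,0]},{"offset": [0,0,0.8],"turn": [0,0,0]},{"offset": [0,0,0.5],"turn": [0,0,0]},{"offset": [0,0,0.5],"turn": [0,0,0]},{"offset": [0.2,0,0],"turn": [0,0,0]},{"offset": [0.2,0,0],"turn": [0,0,0]},{"offset": [0.1,0,0],"turn": [0,0,0]},{"offset": [0.1,0,0],"turn": [0,0,0]}])

```text
time: 24.55
tcp_pos: [0.4963, -0.3187, 0.0559]
ee_rot: [[0.315, 0.949, 0.001], [0.949, -0.315, -0.0], [-0.0, 0.001, -1.0]]
contact_force: [-0.7, -0.4, 0.5]
finger_gap: 0.0003
finger_force: 0.0
```

Call:
apply_moves(series=[{"offset": [0.1,0,0],"turn": [0,0,0]},{"offset": [0.1,0,0],"turn": [0,0,0]}])

```text
time: 24.75
tcp_pos: [0.4972, -0.315, 0.0556]
ee_rot: [[0.315, 0.949, 0.0], [0.949, -0.315, -0.0], [-0.0, 0.0, -1.0]]
contact_force: [-0.7, -0.0, 0.1]
finger_gap: 0.0005
finger_force: 0.0
```

Call:
apply_moves(series=[{"offset": [0.1,0,-0.05],"turn": [0,0,0]},{"offset": [0.1,0,-0.05],"turn": [0,0,0]}])

```text
time: 24.95
tcp_pos: [0.4983, -0.3113, 0.0574]
ee_rot: [[0.316, 0.949, -0.0], [0.949, -0.316, -0.0], [-0.0, -0.0, -1.0]]
contact_force: [-1.3, -3.6, -1.2]
finger_gap: 0.0003
finger_force: 1.9
```

```bash
python3 st.py
```

```text
t 24.95 chassis frame xyz [-0.0007 -0.1317  0.0574] F [-0.1131 -3.8116 -1.1895]
```

Call:
apply_moves(series=[{"offset": [0.1,0,-0.09],"turn": [0,0,0]},{"offset": [0.1,0,-0.09],"turn": [0,0,0]},{"offset": [0.1,0,-0.09],"turn": [0,0,0]},{"offset": [0.1,0,-0.09],"turn": [0,0,0]}])

```text
time: 25.35
tcp_pos: [0.5008, -0.3038, 0.0647]
ee_rot: [[0.316, 0.949, 0.0], [0.949, -0.316, -0.0], [-0.0, 0.0, -1.0]]
contact_force: [-1.5, -4.5, 0.3]
finger_gap: 0.0004
finger_force: 2.2
```

Call:
apply_moves(series=[{"offset": [0.1,0,-0.08],"turn": [0,0,0]},{"offset": [0.1,0,-0.08],"turn": [0,0,0]},{"offset": [0.1,0,-0.08],"turn": [0,0,0]}])

```text
time: 25.65
tcp_pos: [0.5029, -0.2977, 0.0694]
ee_rot: [[0.315, 0.949, 0.0], [0.949, -0.315, 0.0], [0.0, 0.0, -1.0]]
contact_force: [-1.0, -3.5, -0.7]
finger_gap: 0.0005
finger_force: 1.7
```

```bash
python3 st.py
```

```text
t 25.65 chassis frame xyz [-0.0006 -0.1174  0.0694] F [ 0.1785 -3.6354 -0.668 ]
```

Call:
apply_moves(series=[{"offset": [0.1,0,-0.06],"turn": [0,0,0]},{"offset": [0.1,0,-0.06],"turn": [0,0,0]}])

```text
time: 25.85
tcp_pos: [0.5041, -0.2939, 0.0718]
ee_rot: [[0.315, 0.949, 0.0], [0.949, -0.315, 0.0], [0.0, 0.0, -1.0]]
contact_force: [0.1, -3.1, -1.3]
finger_gap: 0.0007
finger_force: 1.8
```

Call:
apply_moves(series=[{"offset": [0.1,0,0],"turn": [0,0,0]}])

```text
time: 25.95
tcp_pos: [0.5048, -0.2925, 0.072]
ee_rot: [[0.316, 0.949, 0.0], [0.949, -0.316, -0.001], [-0.0, 0.0, -1.0]]
contact_force: [-3.3, -7.8, 6.7]
finger_gap: 0.0006
finger_force: 4.4
```

```bash
python3 st.py 1
```

```text
t 25.95 chassis frame xyz [-0.0005 -0.1119  0.072 ] F [-0.7074 -8.4729  6.7035]
lever_left_tip scene [(array([246.9, 192.5]), 0.48)]
lever_right_tip scene [(array([299. , 169.9]), 0.63)]
board_grip scene [(array([269.6, 176.4]), 0.88)]
lever_left_tip top [(array([239.8, 179.4]), 0.48)]
lever_right_tip top [(array([313.4, 199.2]), 0.59)]
board_grip top [(array([276.3, 190.3]), 0.71)]
L [(array([0.0988, 0.0824]), 0.41, 0.48)] R [(array([-0.112 ,  0.0836]), 0.59, 0.63)]
```

Call:
apply_moves(series=[{"offset": [0.1,0,-0.06],"turn": [0,0,0]},{"offset": [0.1,0,-0.04],"turn": [0,0,0]}])

```text
time: 26.65
tcp_pos: [0.5059, -0.2889, 0.0739]
ee_rot: [[0.316, 0.949, 0.0], [0.949, -0.316, -0.001], [-0.0, 0.0, -1.0]]
contact_force: [-1.6, -6.4, 1.7]
finger_gap: 0.0005
finger_force: 3.3
```

Call:
apply_moves(series=[{"offset": [0.1,0,-0.04],"turn": [0,0,0]}])

```text
time: 26.75
tcp_pos: [0.5065, -0.287, 0.0747]
ee_rot: [[0.316, 0.949, 0.0], [0.949, -0.316, -0.001], [-0.001, 0.0, -1.0]]
contact_force: [-1.5, -7.5, 0.2]
finger_gap: 0.0005
finger_force: 3.3
```

```bash
python3 st.py
```

```text
t 26.75 chassis frame xyz [-0.0005 -0.1061  0.0747] F [ 0.9233 -7.5517  0.2466]
```

Call:
apply_moves(series=[{"offset": [0.1,0,-0.04],"turn": [0,0,0]},{"offset": [0.1,0,-0.04],"turn": [0,0,0]}])

```text
time: 26.95
tcp_pos: [0.5078, -0.2831, 0.0762]
ee_rot: [[0.316, 0.949, 0.0], [0.949, -0.316, -0.0], [-0.0, 0.0, -1.0]]
contact_force: [-1.0, -6.3, -1.9]
finger_gap: 0.0005
finger_force: 2.9
```

```bash
python3 st.py
```

```text
t 26.95 chassis frame xyz [-0.0005 -0.102   0.0762] F [ 1.019  -6.2784 -1.8794]
```

Call:
apply_moves(series=[{"offset": [0.1,0,-0.02],"turn": [0,0,0]},{"offset": [0.1,0,-0.02],"turn": [0,0,0]}])

```text
time: 27.15
tcp_pos: [0.5091, -0.2794, 0.0771]
ee_rot: [[0.316, 0.949, 0.0], [0.949, -0.316, -0.001], [-0.001, 0.0, -1.0]]
contact_force: [-0.7, -5.8, 0.6]
finger_gap: 0.0005
finger_force: 3.3
```

```bash
python3 st.py
```

```text
t 27.15 chassis frame xyz [-0.0004 -0.0981  0.0771] F [ 1.1627 -5.7238  0.5836]
```

Right is at about 0.18. I'll go to the left one.

Call:
apply_moves(series=[{"offset": [-0.5,0,0],"turn": [0,0,0]},{"offset": [0,0,-1],"turn": [0,0,0]},{"offset": [0,0,-1],"turn": [0,0,0]},{"offset": [0,0,-1],"turn": [0,0,0]},{"offset": [0,0,-1],"turn": [0,0,0]},{"offset": [1,0,0],"turn": [0,0,0]},{"offset": [1,0,0],"turn": [0,0,0]},{"offset": [1,0,0],"turn": [0,0,0]},{"offset": [1,0,0],"turn": [0,0,0]},{"offset": [1,0,0],"turn": [0,0,0]},{"offset": [1,0,0],"turn": [0,0,0]},{"offset": [1,0,0],"turn": [0,0,0]}])

```text
time: 28.35
tcp_pos: [0.5501, -0.1548, 0.1568]
ee_rot: [[0.315, 0.949, -0.0], [0.949, -0.315, 0.001], [0.001, -0.0, -1.0]]
contact_force: [0.7, 0.3, -0.1]
finger_gap: 0.0003
finger_force: 0.0
```

Call:
apply_moves(series=[{"offset": [1,0,0],"turn": [0,0,0]},{"offset": [1,0,0],"turn": [0,0,0]},{"offset": [1,0,0],"turn": [0,0,0]},{"offset": [1,0,0],"turn": [0,0,0]},{"offset": [0.9,0,0],"turn": [0,0,0]},{"offset": [0,0,0.5],"turn": [0,0,0]},{"offset": [0,0,1],"turn": [0,0,0]},{"offset": [0,0,1],"turn": [0,0,0]},{"offset": [0,0,1],"turn": [0,0,0]},{"offset": [0,0,0.6],"turn": [0,0,0]},{"offset": [0,0,0],"turn": [0,0,0]}])

```text
time: 29.45
tcp_pos: [0.5797, -0.0631, 0.0731]
ee_rot: [[0.316, 0.949, -0.003], [0.949, -0.316, 0.0], [-0.001, -0.003, -1.0]]
contact_force: [0.4, 0.7, 1.1]
finger_gap: 0.0003
finger_force: 0.0
```

```bash
python3 st.py 1
```

```text
t 29.45 chassis frame xyz [-0.0018  0.1294  0.0731] F [0.1616 0.7927 1.1415]
lever_left_tip scene [(array([247.3, 189.9]), 0.61)]
lever_right_tip scene [(array([294.3, 170.6]), 0.57), (array([288.2, 189. ]), 0.21)]
board_grip scene [(array([270.2, 177.3]), 0.87)]
lever_left_tip top [(array([239.2, 175.7]), 0.53)]
lever_right_tip top [(array([309.6, 197.9]), 0.37)]
board_grip top [(array([275.5, 188.9]), 0.5)]
L [(array([0.0971, 0.0893]), 0.35, 0.61)] R [(array([-0.091 ,  0.0877]), 0.26, 0.57)]
```

Call:
apply_moves(series=[{"offset": [-0.3,0,0],"turn": [0,0,0]},{"offset": [-0.3,0,0],"turn": [0,0,0]},{"offset": [-0.15,0,0],"turn": [0,0,0]},{"offset": [-0.1,0,0],"turn": [0,0,0]},{"offset": [-0.1,0,-0.04],"turn": [0,0,0]},{"offset": [-0.1,0,-0.04],"turn": [0,0,0]}])

```text
time: 30.55
tcp_pos: [0.5744, -0.082, 0.0764]
ee_rot: [[0.315, 0.949, 0.0], [0.949, -0.315, 0.001], [0.001, -0.0, -1.0]]
contact_force: [2.3, 4.3, -3.6]
finger_gap: 0.0006
finger_force: 2.3
```

Call:
apply_moves(series=[{"offset": [-0.1,0,-0.04],"turn": [0,0,0]},{"offset": [-0.1,0,-0.04],"turn": [0,0,0]}])

```text
time: 30.75
tcp_pos: [0.5732, -0.0858, 0.0781]
ee_rot: [[0.315, 0.949, 0.0], [0.949, -0.315, 0.001], [0.001, -0.0, -1.0]]
contact_force: [1.4, 5.6, -3.5]
finger_gap: 0.0004
finger_force: 2.6
```

```bash
python3 st.py
```

```text
t 30.75 chassis frame xyz [-0.0008  0.1059  0.0781] F [-0.4028  5.7715 -3.5235]
```

Call:
apply_moves(series=[{"offset": [-0.1,0,0],"turn": [0,0,0]},{"offset": [-0.1,0,0],"turn": [0,0,0]}])

```text
time: 30.95
tcp_pos: [0.5724, -0.089, 0.0787]
ee_rot: [[0.315, 0.949, 0.001], [0.949, -0.315, 0.001], [0.001, 0.001, -1.0]]
contact_force: [-0.0, 8.4, 6.0]
finger_gap: 0.0003
finger_force: 4.3
```

Call:
apply_moves(series=[{"offset": [-0.1,0,-0.01],"turn": [0,0,0]},{"offset": [-0.1,0,-0.01],"turn": [0,0,0]}])

```text
time: 31.15
tcp_pos: [0.5714, -0.0926, 0.0793]
ee_rot: [[0.314, 0.949, 0.002], [0.949, -0.314, 0.001], [0.002, 0.001, -1.0]]
contact_force: [0.9, 9.0, 6.8]
finger_gap: 0.0007
finger_force: 4.2
```

```bash
python3 st.py
```

```text
t 31.15 chassis frame xyz [-0.0003  0.0988  0.0793] F [-2.0113  8.7989  6.799 ]
```

Call:
apply_moves(series=[{"offset": [-0.1,0,-0.03],"turn": [0,0,0]}])

```text
time: 31.25
tcp_pos: [0.5708, -0.0946, 0.0799]
ee_rot: [[0.314, 0.949, 0.002], [0.949, -0.314, 0.001], [0.002, 0.001, -1.0]]
contact_force: [1.4, 8.1, 4.5]
finger_gap: 0.0004
finger_force: 4.0
```

Call:
apply_moves(series=[{"offset": [-0.1,0,-0.02],"turn": [0,0,0]}])

```text
time: 31.35
tcp_pos: [0.5701, -0.0966, 0.0803]
ee_rot: [[0.314, 0.949, 0.002], [0.949, -0.314, 0.001], [0.001, 0.001, -1.0]]
contact_force: [1.4, 8.2, 6.0]
finger_gap: -0.0
finger_force: 4.1
```

Call:
apply_moves(series=[{"offset": [-0.06,0,-0.01],"turn": [0,0,0]}])

```text
time: 31.45
tcp_pos: [0.5697, -0.0977, 0.0805]
ee_rot: [[0.314, 0.949, 0.002], [0.949, -0.314, 0.001], [0.001, 0.001, -1.0]]
contact_force: [1.5, 8.8, 6.5]
finger_gap: 0.0001
finger_force: 4.2
```

Call:
apply_moves(series=[{"offset": [-0.1,0,-0.01],"turn": [0,0,0]}])

```text
time: 31.55
tcp_pos: [0.5692, -0.0994, 0.0807]
ee_rot: [[0.314, 0.949, 0.002], [0.949, -0.314, 0.001], [0.002, 0.001, -1.0]]
contact_force: [1.2, 8.2, 6.4]
finger_gap: 0.0004
finger_force: 4.2
```

Call:
apply_moves(series=[{"offset": [-0.1,0,0],"turn": [0,0,0]}])

```text
time: 31.65
tcp_pos: [0.5686, -0.1014, 0.0808]
ee_rot: [[0.314, 0.949, 0.002], [0.949, -0.314, 0.001], [0.002, 0.001, -1.0]]
contact_force: [1.0, 8.2, 7.8]
finger_gap: 0.0003
finger_force: 4.2
```

Call:
apply_moves(series=[{"offset": [-0.04,0,0],"turn": [0,0,0]}])

```text
time: 31.75
tcp_pos: [0.5684, -0.1023, 0.0808]
ee_rot: [[0.315, 0.949, 0.002], [0.949, -0.315, 0.001], [0.002, 0.002, -1.0]]
contact_force: [0.8, 9.0, 6.8]
finger_gap: 0.0004
finger_force: 4.2
```

Call:
apply_moves(series=[{"offset": [-0.1,0,-0.06],"turn": [0,0,0]}])

```text
time: 31.85
tcp_pos: [0.5675, -0.1041, 0.0815]
ee_rot: [[0.314, 0.949, 0.001], [0.949, -0.314, 0.001], [0.002, 0.001, -1.0]]
contact_force: [3.7, 7.4, -7.5]
finger_gap: 0.0005
finger_force: 4.5
```

Call:
apply_moves(series=[{"offset": [-0.05,0,0],"turn": [0,0,0]}])

```text
time: 31.95
tcp_pos: [0.5672, -0.1049, 0.0815]
ee_rot: [[0.314, 0.949, 0.002], [0.949, -0.314, 0.001], [0.002, 0.001, -1.0]]
contact_force: [3.8, 10.9, -2.1]
finger_gap: 0.0002
finger_force: 5.4
```

Call:
apply_moves(series=[{"offset": [-0.06,0,0],"turn": [0,0,0]}])

```text
time: 32.05
tcp_pos: [0.567, -0.1056, 0.0815]
ee_rot: [[0.314, 0.949, 0.002], [0.949, -0.314, 0.002], [0.002, 0.001, -1.0]]
contact_force: [4.3, 11.6, -0.9]
finger_gap: 0.0006
finger_force: 6.3
```

```bash
python3 st.py 1
```

```text
t 32.05 chassis frame xyz [-0.0004  0.0851  0.0815] F [ 0.4358 12.3791 -0.9081]
lever_left_tip scene [(array([251.7, 187.9]), 0.56)]
lever_right_tip scene [(array([297. , 169.9]), 0.41)]
board_grip scene []
lever_left_tip top []
lever_right_tip top [(array([306.1, 198.2]), 0.44)]
board_grip top [(array([274.5, 190.6]), 0.61)]
L [(array([0.0809, 0.0897]), 0.1, 0.56)] R [(array([-0.103 ,  0.0863]), 0.45, 0.41)]
```

Call:
apply_moves(series=[{"offset": [-0.05,0,0],"turn": [0,0,0]}])

```text
time: 32.65
tcp_pos: [0.5668, -0.1062, 0.0816]
ee_rot: [[0.314, 0.949, 0.002], [0.949, -0.314, 0.002], [0.003, 0.001, -1.0]]
contact_force: [4.8, 12.6, 0.5]
finger_gap: 0.0004
finger_force: 7.0
```

Call:
apply_moves(series=[{"offset": [-0.08,0,0],"turn": [0,0,0]}])

```text
time: 32.75
tcp_pos: [0.5665, -0.1072, 0.0816]
ee_rot: [[0.313, 0.95, 0.002], [0.95, -0.313, 0.003], [0.003, 0.001, -1.0]]
contact_force: [5.0, 15.7, 0.7]
finger_gap: 0.0004
finger_force: 8.5
```

Left feels firm (~16 N). Now the right one.

Call:
apply_moves(series=[{"offset": [0.5,0,0],"turn": [0,0,0]},{"offset": [0.4,0,-1],"turn": [0,0,0]},{"offset": [0,0,-1],"turn": [0,0,0]},{"offset": [0,0,-1],"turn": [0,0,0]},{"offset": [0,0,-1],"turn": [0,0,0]},{"offset": [-1,0,0],"turn": [0,0,0]},{"offset": [-1,0,0],"turn": [0,0,0]},{"offset": [-1,0,0],"turn": [0,0,0]},{"offset": [-1,0,0],"turn": [0,0,0]},{"offset": [-1,0,0],"turn": [0,0,0]},{"offset": [-1,0,0],"turn": [0,0,0]},{"offset": [-1,0,0],"turn": [0,0,0]}])

```text
time: 33.95
tcp_pos: [0.5263, -0.2267, 0.1613]
ee_rot: [[0.316, 0.949, -0.0], [0.949, -0.316, -0.001], [-0.001, -0.0, -1.0]]
contact_force: [0.1, 0.6, 0.0]
finger_gap: 0.0006
finger_force: 0.0
```

Call:
apply_moves(series=[{"offset": [-1,0,0],"turn": [0,0,0]},{"offset": [-1,0,0],"turn": [0,0,0]},{"offset": [-1,0,0],"turn": [0,0,0]},{"offset": [-1,0,0],"turn": [0,0,0]},{"offset": [0,0,0],"turn": [0,0,0]},{"offset": [0,0,0],"turn": [0,0,0]}])

```text
time: 34.55
tcp_pos: [0.5014, -0.3018, 0.1611]
ee_rot: [[0.316, 0.949, -0.0], [0.949, -0.316, -0.0], [-0.0, -0.0, -1.0]]
contact_force: [0.6, 0.4, -0.3]
finger_gap: 0.0003
finger_force: 0.0
```

```bash
python3 st.py; python3 - <<'E'
from h import *
g=imaging.get_image('scene')[:,:,::-1]
x0,y0=215,140;S=8
cv2.imwrite('pics/c9.png',cv2.resize(g[y0:y0+75,x0:x0+100],None,fx=S,fy=S,interpolation=2))
E
```

```text
t 34.55 chassis frame xyz [-0.0007 -0.1217  0.1611] F [ 0.4379  0.589  -0.2509]
```

View pics/c9.png

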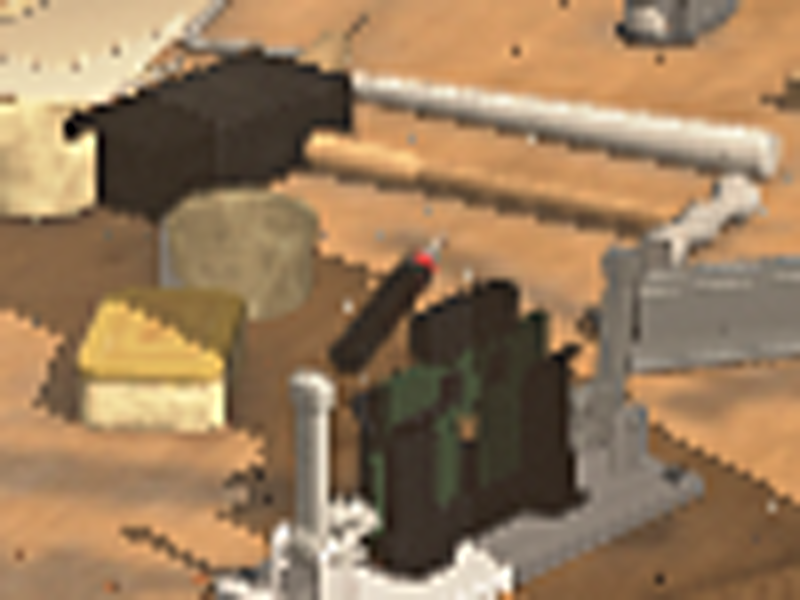

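The picture shows both levers near upright and the board nearly level. Now I'll drive the right one home.

Call:
apply_moves(series=[{"offset": [0,0,1],"turn": [0,0,0]},{"offset": [0,0,1],"turn": [0,0,0]},{"offset": [0,0,1],"turn": [0,0,0]},{"offset": [0,0,0.6],"turn": [0,0,0]},{"offset": [0,0,0.45],"turn": [0,0,0]},{"offset": [0.3,0,0],"turn": [0,0,0]},{"offset": [0.3,0,0],"turn": [0,0,0]},{"offset": [0.2,0,0],"turn": [0,0,0]},{"offset": [0.1,0,0],"turn": [0,0,0]},{"offset": [0.1,0,0],"turn": [0,0,0]},{"offset": [0.1,0,0],"turn": [0,0,0]}])

```text
time: 35.7
tcp_pos: [0.5086, -0.2807, 0.0803]
ee_rot: [[0.316, 0.949, 0.0], [0.949, -0.316, -0.0], [-0.0, 0.0, -1.0]]
contact_force: [0.0, -0.0, -1.0]
finger_gap: 0.0003
finger_force: 0.0
```

Call:
apply_moves(series=[{"offset": [0.1,0,0],"turn": [0,0,0]}])

```text
time: 35.8
tcp_pos: [0.5091, -0.279, 0.0802]
ee_rot: [[0.316, 0.949, 0.0], [0.949, -0.316, -0.0], [-0.0, 0.0, -1.0]]
contact_force: [-1.9, -5.5, 2.6]
finger_gap: 0.0006
finger_force: 2.8
```

```bash
python3 st.py
```

```text
t 35.8 chassis frame xyz [-0.0006 -0.0977  0.0802] F [-0.0619 -5.7795  2.5523]
```

Call:
apply_moves(series=[{"offset": [0.1,0,-0.01],"turn": [0,0,0]}])

```text
time: 35.9
tcp_pos: [0.5095, -0.2778, 0.0805]
ee_rot: [[0.316, 0.949, -0.0], [0.949, -0.316, -0.001], [-0.001, 0.0, -1.0]]
contact_force: [-1.5, -6.2, 3.5]
finger_gap: 0.0007
finger_force: 3.2
```

Call:
apply_moves(series=[{"offset": [0.06,0,-0.01],"turn": [0,0,0]}])

```text
time: 36.0
tcp_pos: [0.5099, -0.2768, 0.0807]
ee_rot: [[0.316, 0.949, -0.0], [0.949, -0.316, -0.001], [-0.001, 0.0, -1.0]]
contact_force: [-1.7, -6.8, 1.0]
finger_gap: 0.0003
finger_force: 3.3
```

Call:
apply_moves(series=[{"offset": [0.1,0,-0.01],"turn": [0,0,0]}])

```text
time: 36.1
tcp_pos: [0.5104, -0.2753, 0.0809]
ee_rot: [[0.317, 0.949, -0.0], [0.949, -0.317, -0.001], [-0.001, 0.0, -1.0]]
contact_force: [-3.1, -6.3, 4.3]
finger_gap: 0.0007
finger_force: 3.7
```

Call:
apply_moves(series=[{"offset": [0.05,0,0],"turn": [0,0,0]}])

```text
time: 36.2
tcp_pos: [0.5108, -0.2742, 0.081]
ee_rot: [[0.316, 0.949, -0.0], [0.949, -0.316, -0.001], [-0.001, 0.0, -1.0]]
contact_force: [-3.3, -7.1, 6.9]
finger_gap: 0.0007
finger_force: 3.8
```

Call:
apply_moves(series=[{"offset": [0.1,0,-0.02],"turn": [0,0,0]}])

```text
time: 36.3
tcp_pos: [0.5113, -0.2726, 0.0813]
ee_rot: [[0.317, 0.948, -0.0], [0.948, -0.317, -0.002], [-0.002, 0.0, -1.0]]
contact_force: [-2.9, -8.0, 1.5]
finger_gap: 0.0003
finger_force: 3.9
```

Call:
apply_moves(series=[{"offset": [0.05,0,0],"turn": [0,0,0]}])

```text
time: 36.4
tcp_pos: [0.5117, -0.2716, 0.0814]
ee_rot: [[0.317, 0.949, -0.0], [0.949, -0.317, -0.002], [-0.002, 0.0, -1.0]]
contact_force: [-3.3, -8.2, 5.0]
finger_gap: 0.0006
finger_force: 4.5
```

Call:
apply_moves(series=[{"offset": [0.1,0,0],"turn": [0,0,0]}])

```text
time: 36.5
tcp_pos: [0.5121, -0.2703, 0.0815]
ee_rot: [[0.317, 0.948, -0.0], [0.948, -0.317, -0.002], [-0.002, 0.001, -1.0]]
contact_force: [-4.6, -11.2, 7.6]
finger_gap: 0.0004
finger_force: 6.2
```

Call:
apply_moves(series=[{"offset": [0.04,0,0],"turn": [0,0,0]}])

```text
time: 36.6
tcp_pos: [0.5123, -0.2697, 0.0816]
ee_rot: [[0.317, 0.948, -0.0], [0.948, -0.317, -0.003], [-0.003, 0.001, -1.0]]
contact_force: [-4.9, -12.3, 6.6]
finger_gap: 0.0004
finger_force: 6.5
```

Call:
apply_moves(series=[{"offset": [0.06,0,-0.03],"turn": [0,0,0]}])

```text
time: 36.7
tcp_pos: [0.5125, -0.2689, 0.0819]
ee_rot: [[0.317, 0.948, -0.001], [0.948, -0.317, -0.003], [-0.003, 0.0, -1.0]]
contact_force: [-1.9, -13.5, -5.0]
finger_gap: 0.0007
finger_force: 7.0
```

```bash
python3 st.py
```

```text
t 36.7 chassis frame xyz [-0.0006 -0.087   0.0819] F [  2.4155 -13.3888  -4.9979]
```

Call:
apply_moves(series=[{"offset": [0.07,0,0],"turn": [0,0,0]}])

```text
time: 36.8
tcp_pos: [0.5128, -0.268, 0.0819]
ee_rot: [[0.318, 0.948, -0.001], [0.948, -0.318, -0.003], [-0.003, 0.0, -1.0]]
contact_force: [-4.1, -15.9, 0.4]
finger_gap: 0.0009
finger_force: 8.5
```

Call:
apply_moves(series=[{"offset": [0,0,0],"turn": [0,0,0]}])

```text
time: 36.9
tcp_pos: [0.5129, -0.2679, 0.0819]
ee_rot: [[0.318, 0.948, -0.001], [0.948, -0.318, -0.003], [-0.003, 0.0, -1.0]]
contact_force: [-3.4, -14.5, -0.3]
finger_gap: 0.0006
finger_force: 7.3
```

Call:
apply_moves(series=[{"offset": [0.06,0,0],"turn": [0,0,0]},{"offset": [0,0,0],"turn": [0,0,0]}])

```text
time: 37.1
tcp_pos: [0.513, -0.2673, 0.0819]
ee_rot: [[0.318, 0.948, -0.001], [0.948, -0.318, -0.003], [-0.003, 0.0, -1.0]]
contact_force: [-4.4, -16.5, 0.2]
finger_gap: 0.0004
finger_force: 8.4
```

```bash
python3 st.py
```

```text
t 37.1 chassis frame xyz [-0.0006 -0.0853  0.0819] F [  0.9791 -17.0371   0.1949]
```

Right is firm (17 N at −0.0853). I'll recheck left.

Call:
apply_moves(series=[{"offset": [-0.5,0,0],"turn": [0,0,0]},{"offset": [-0.4,0,-1],"turn": [0,0,0]},{"offset": [0,0,-1],"turn": [0,0,0]},{"offset": [0,0,-1],"turn": [0,0,0]},{"offset": [0,0,-1],"turn": [0,0,0]},{"offset": [1,0,0],"turn": [0,0,0]},{"offset": [1,0,0],"turn": [0,0,0]},{"offset": [1,0,0],"turn": [0,0,0]},{"offset": [1,0,0],"turn": [0,0,0]},{"offset": [1,0,0],"turn": [0,0,0]},{"offset": [1,0,0],"turn": [0,0,0]},{"offset": [1,0,0],"turn": [0,0,0]}])

```text
time: 38.3
tcp_pos: [0.5527, -0.1472, 0.1617]
ee_rot: [[0.315, 0.949, -0.0], [0.949, -0.315, 0.0], [0.0, -0.0, -1.0]]
contact_force: [-0.7, 0.1, -0.2]
finger_gap: 0.0006
finger_force: 0.0
```

Call:
apply_moves(series=[{"offset": [1,0,0],"turn": [0,0,0]},{"offset": [1,0,0],"turn": [0,0,0]},{"offset": [1,0,0],"turn": [0,0,0]},{"offset": [0.3,0,0],"turn": [0,0,0]},{"offset": [0,0,0.5],"turn": [0,0,0]},{"offset": [0,0,1],"turn": [0,0,0]},{"offset": [0,0,1],"turn": [0,0,0]},{"offset": [0,0,1],"turn": [0,0,0]},{"offset": [0,0,0.5],"turn": [0,0,0]},{"offset": [0,0,0],"turn": [0,0,0]}])

```text
time: 39.3
tcp_pos: [0.5722, -0.0863, 0.0801]
ee_rot: [[0.316, 0.949, -0.003], [0.949, -0.316, 0.0], [-0.001, -0.003, -1.0]]
contact_force: [-0.1, 0.6, 0.2]
finger_gap: 0.0002
finger_force: 0.0
```

```bash
python3 st.py
```

```text
t 39.3 chassis frame xyz [-0.0016  0.1051  0.0801] F [-0.3261  0.5421  0.2063]
```

Call:
apply_moves(series=[{"offset": [-0.3,0,0],"turn": [0,0,0]},{"offset": [-0.2,0,0],"turn": [0,0,0]},{"offset": [-0.1,0,0],"turn": [0,0,0]},{"offset": [-0.1,0,0],"turn": [0,0,0]},{"offset": [-0.1,0,0],"turn": [0,0,0]},{"offset": [-0.05,0,0],"turn": [0,0,0]}])

```text
time: 39.9
tcp_pos: [0.5681, -0.1017, 0.0819]
ee_rot: [[0.315, 0.949, 0.0], [0.949, -0.315, -0.0], [0.0, 0.0, -1.0]]
contact_force: [0.8, 0.4, -0.1]
finger_gap: 0.0004
finger_force: 0.3
```

Call:
apply_moves(series=[{"offset": [-0.08,0,0],"turn": [0,0,0]}])

```text
time: 40.0
tcp_pos: [0.5679, -0.1021, 0.0819]
ee_rot: [[0.315, 0.949, 0.001], [0.949, -0.315, 0.001], [0.001, 0.0, -1.0]]
contact_force: [1.6, 7.8, 1.4]
finger_gap: 0.0003
finger_force: 3.7
```

```bash
python3 st.py
```

```text
t 40.0 chassis frame xyz [-0.0006  0.0887  0.0819] F [-0.9781  7.8591  1.4075]
```

Call:
apply_moves(series=[{"offset": [-0.1,0,0],"turn": [0,0,0]}])

```text
time: 40.1
tcp_pos: [0.5676, -0.1033, 0.082]
ee_rot: [[0.314, 0.949, 0.001], [0.949, -0.314, 0.002], [0.002, 0.001, -1.0]]
contact_force: [2.1, 10.5, 2.4]
finger_gap: 0.0004
finger_force: 5.2
```

```bash
python3 st.py
```

```text
t 40.1 chassis frame xyz [-0.0005  0.0875  0.082 ] F [-1.3407 10.6718  2.4308]
```

Call:
apply_moves(series=[{"offset": [-0.1,0,0],"turn": [0,0,0]}])

```text
time: 40.2
tcp_pos: [0.5672, -0.1045, 0.0821]
ee_rot: [[0.314, 0.949, 0.002], [0.949, -0.314, 0.002], [0.003, 0.001, -1.0]]
contact_force: [3.2, 13.5, 3.4]
finger_gap: 0.0006
finger_force: 6.9
```

Call:
apply_moves(series=[{"offset": [-0.05,0,0],"turn": [0,0,0]},{"offset": [0,0,0],"turn": [0,0,0]}])

```text
time: 40.4
tcp_pos: [0.567, -0.105, 0.0822]
ee_rot: [[0.313, 0.95, 0.002], [0.95, -0.313, 0.003], [0.003, 0.001, -1.0]]
contact_force: [1.9, 12.9, 2.4]
finger_gap: 0.0005
finger_force: 6.3
```

```bash
python3 st.py
```

```text
t 40.4 chassis frame xyz [-0.0005  0.0857  0.0822] F [-2.2184 12.8465  2.4124]
```

Call:
apply_moves(series=[{"offset": [-0.1,0,0],"turn": [0,0,0]},{"offset": [0,0,0],"turn": [0,0,0]}])

```text
time: 40.6
tcp_pos: [0.5666, -0.1063, 0.0822]
ee_rot: [[0.313, 0.95, 0.002], [0.95, -0.313, 0.003], [0.004, 0.001, -1.0]]
contact_force: [2.7, 15.2, 2.6]
finger_gap: 0.0007
finger_force: 7.8
```

```bash
python3 st.py
```

```text
t 40.6 chassis frame xyz [-0.0005  0.0844  0.0822] F [-2.2566 15.267   2.5981]
```

Call:
apply_moves(series=[{"offset": [-0.08,0,0],"turn": [0,0,0]},{"offset": [0,0,0],"turn": [0,0,0]}])

```text
time: 40.8
tcp_pos: [0.5663, -0.1072, 0.0823]
ee_rot: [[0.313, 0.95, 0.003], [0.95, -0.313, 0.004], [0.005, 0.001, -1.0]]
contact_force: [3.5, 17.8, 2.6]
finger_gap: 0.0004
finger_force: 9.2
```

Call:
apply_moves(series=[{"offset": [0.5,0,0],"turn": [0,0,0]},{"offset": [0.4,0,-1],"turn": [0,0,0]},{"offset": [0,0,-1],"turn": [0,0,0]},{"offset": [0,0,-1],"turn": [0,0,0]},{"offset": [0,0,-1],"turn": [0,0,0]},{"offset": [-1,0,0],"turn": [0,0,0]},{"offset": [-1,0,0],"turn": [0,0,0]},{"offset": [-1,0,0],"turn": [0,0,0]},{"offset": [-1,0,0],"turn": [0,0,0]},{"offset": [-1,0,0],"turn": [0,0,0]},{"offset": [-1,0,0],"turn": [0,0,0]},{"offset": [-1,0,0],"turn": [0,0,0]}])

```text
time: 42.0
tcp_pos: [0.526, -0.2277, 0.1617]
ee_rot: [[0.315, 0.949, -0.0], [0.949, -0.315, -0.0], [-0.0, -0.0, -1.0]]
contact_force: [0.5, 0.1, 0.1]
finger_gap: 0.0003
finger_force: 0.0
```

Call:
apply_moves(series=[{"offset": [-1,0,0],"turn": [0,0,0]},{"offset": [-1,0,0],"turn": [0,0,0]},{"offset": [-1,0,0],"turn": [0,0,0]},{"offset": [-0.4,0,0],"turn": [0,0,0]},{"offset": [0,0,0.5],"turn": [0,0,0]},{"offset": [0,0,1],"turn": [0,0,0]},{"offset": [0,0,1],"turn": [0,0,0]},{"offset": [0,0,1],"turn": [0,0,0]},{"offset": [0,0,0.5],"turn": [0,0,0]},{"offset": [0,0,0],"turn": [0,0,0]}])

```text
time: 43.0
tcp_pos: [0.5045, -0.2901, 0.0802]
ee_rot: [[0.314, 0.949, -0.002], [0.949, -0.314, 0.002], [0.001, -0.002, -1.0]]
contact_force: [-0.4, 0.3, -0.0]
finger_gap: 0.0002
finger_force: 0.0
```

```bash
python3 st.py 1; python3 - <<'E'
from h import *
g=imaging.get_image('scene')[:,:,::-1]
x0,y0=225,150;S=8
o=cv2.resize(g[y0:y0+70,x0:x0+90],None,fx=S,fy=S,interpolation=2)
C=np.array([.5405,-.1865,0]);a=np.radians(-18.4);Y=np.array([-np.sin(a),np.cos(a),0])
for h,col in ((.079,(0,255,0)),(.088,(0,255,255)),(.099,(0,0,255))):
  for y in (-.022,.022):
    q=proj('scene',C+Y*y+[0,0,h+.009])[0]; cv2.circle(o,tuple(int(v) for v in (q-[x0,y0]+.5)*S),3,col,1)
cv2.imwrite('pics/c10.png',o)
E
```

```text
t 43.0 chassis frame xyz [-0.0015 -0.1097  0.0802] F [-0.486   0.104  -0.0246]
lever_left_tip scene [(array([251.2, 189.2]), 0.41)]
lever_right_tip scene [(array([291.8, 173.2]), 0.53)]
board_grip scene [(array([269. , 183.3]), 0.74)]
lever_left_tip top [(array([272.9, 192.4]), 0.55), (array([243.8, 181.5]), 0.45)]
lever_right_tip top [(array([302.6, 197.5]), 0.61), (array([254. , 183.4]), 0.36)]
board_grip top [(array([272.5, 188. ]), 0.69)]
L [(array([0.0829, 0.0866]), 0.13, 0.41)] R [(array([-0.0802,  0.0829]), 0.09, 0.53)]
```

View pics/c10.png

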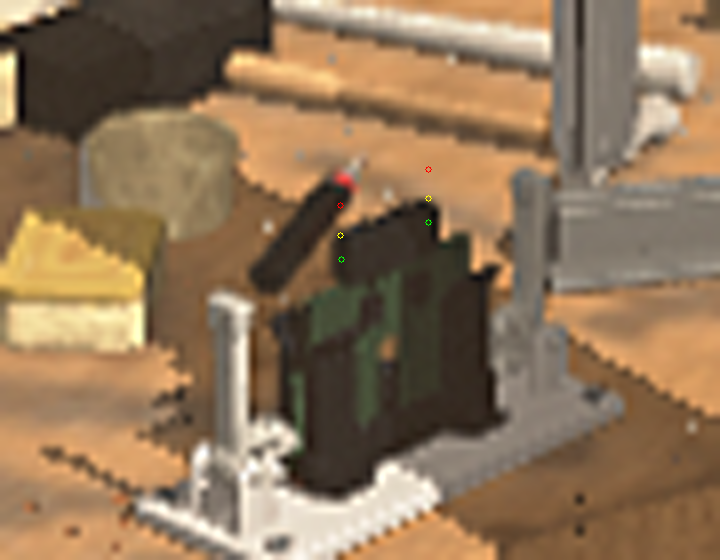

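The handle top edge sits near the 0.088 markers (yellow) and is level, with both levers near upright. One last firming push on the right.

Call:
apply_moves(series=[{"offset": [0.3,0,0],"turn": [0,0,0]},{"offset": [0.3,0,0],"turn": [0,0,0]},{"offset": [0.1,0,0],"turn": [0,0,0]},{"offset": [0.1,0,0],"turn": [0,0,0]},{"offset": [0.1,0,0],"turn": [0,0,0]},{"offset": [0.1,0,0],"turn": [0,0,0]}])

```text
time: 44.15
tcp_pos: [0.5112, -0.2725, 0.0817]
ee_rot: [[0.315, 0.949, -0.0], [0.949, -0.315, -0.0], [-0.0, -0.0, -1.0]]
contact_force: [-1.8, -7.0, 0.3]
finger_gap: -0.0001
finger_force: 3.3
```

Call:
apply_moves(series=[{"offset": [0.1,0,0],"turn": [0,0,0]},{"offset": [0,0,0],"turn": [0,0,0]}])

```text
time: 44.35
tcp_pos: [0.5116, -0.2715, 0.0818]
ee_rot: [[0.316, 0.949, -0.0], [0.949, -0.316, -0.001], [-0.001, 0.0, -1.0]]
contact_force: [-1.9, -4.7, 2.0]
finger_gap: 0.0005
finger_force: 2.2
```

```bash
python3 st.py
```

```text
t 44.35 chassis frame xyz [-0.0006 -0.0898  0.0818] F [-0.3111 -5.0379  2.0019]
```

Call:
apply_moves(series=[{"offset": [0.1,0,0],"turn": [0,0,0]},{"offset": [0,0,0],"turn": [0,0,0]}])

```text
time: 44.55
tcp_pos: [0.512, -0.2703, 0.0819]
ee_rot: [[0.317, 0.949, -0.0], [0.949, -0.317, -0.002], [-0.002, 0.0, -1.0]]
contact_force: [-2.5, -7.0, 2.8]
finger_gap: 0.0008
finger_force: 4.0
```

Call:
apply_moves(series=[{"offset": [0.07,0,-0.01],"turn": [0,0,0]},{"offset": [0,0,0],"turn": [0,0,0]}])

```text
time: 44.75
tcp_pos: [0.5122, -0.2694, 0.082]
ee_rot: [[0.317, 0.948, -0.0], [0.948, -0.317, -0.002], [-0.002, 0.0, -1.0]]
contact_force: [-2.7, -9.9, 1.3]
finger_gap: 0.0005
finger_force: 5.2
```

```bash
python3 st.py
```

```text
t 44.75 chassis frame xyz [-0.0006 -0.0876  0.082 ] F [  0.5513 -10.2698   1.2633]
```

Call:
apply_moves(series=[{"offset": [0.1,0,0],"turn": [0,0,0]},{"offset": [0,0,0],"turn": [0,0,0]}])

```text
time: 44.95
tcp_pos: [0.5127, -0.2682, 0.0821]
ee_rot: [[0.317, 0.948, -0.001], [0.948, -0.317, -0.003], [-0.003, 0.0, -1.0]]
contact_force: [-3.6, -13.4, 1.8]
finger_gap: 0.0005
finger_force: 6.7
```

Call:
apply_moves(series=[{"offset": [0.08,0,0],"turn": [0,0,0]},{"offset": [0,0,0],"turn": [0,0,0]}])

```text
time: 45.15
tcp_pos: [0.513, -0.2673, 0.0821]
ee_rot: [[0.318, 0.948, -0.001], [0.948, -0.318, -0.003], [-0.003, 0.0, -1.0]]
contact_force: [-5.0, -15.4, 2.5]
finger_gap: 0.0001
finger_force: 8.2
```

```bash
python3 st.py
```

```text
t 45.15 chassis frame xyz [-0.0006 -0.0854  0.0821] F [  0.0872 -16.1951   2.5389]
```

Right comes up at the same position as before (−0.0854 at 16 N), so it is firm. I'll back away and hand in.

Call:
apply_moves(series=[{"offset": [-0.2,0,0],"turn": [0,0,0]},{"offset": [-0.5,0,0],"turn": [0,0,0]},{"offset": [-0.3,0,-1],"turn": [0,0,0]},{"offset": [0,0,-1],"turn": [0,0,0]},{"offset": [0,0,-1],"turn": [0,0,0]},{"offset": [0,0,-1],"turn": [0,0,0]},{"offset": [0,0,-1],"turn": [0,0,0]},{"offset": [0,0,0],"turn": [0,0,0]},{"offset": [0,0,0],"turn": [0,0,0]}])

```text
time: 46.05
tcp_pos: [0.5077, -0.2832, 0.1818]
ee_rot: [[0.316, 0.949, 0.0], [0.949, -0.316, -0.0], [0.0, 0.0, -1.0]]
contact_force: [0.4, 0.5, 0.1]
finger_gap: 0.0005
finger_force: 0.0
```

```bash
python3 st.py 1 && python3 -c "
from h import *
print(manip.job_done())"
```

```text
t 46.05 chassis frame xyz [-0.0006 -0.1021  0.1818] F [0.1986 0.5649 0.0695]
lever_left_tip scene [(array([253.3, 190. ]), 0.7)]
lever_right_tip scene [(array([291.3, 169.3]), 0.44)]
board_grip scene [(array([273.4, 179. ]), 0.75)]
lever_left_tip top [(array([248.9, 177.7]), 0.61)]
lever_right_tip top [(array([302.6, 195.4]), 0.45)]
board_grip top [(array([274.1, 191. ]), 0.63)]
L [(array([0.0752, 0.0817]), 0.0, 0.7)] R [(array([-0.0778,  0.0956]), 0.04, 0.44)]
the job is handed in; nothing more can be done
None
```

The job is handed in at about 46 s with no verdict returned: the board is in the guides, both levers came up firm (16–18 N) and the board looks level, but I could not read the contacts directly, and I viewed 12 pictures, two over the limit of 10.

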